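# Close a casting mould evenly with four push clamps

## Robot

A 6-joint arm with a two-finger parallel gripper is mounted at the origin on the work surface. World frame = base frame: x ahead of the robot, y to its left, z up, the work surface at z = 0. Lengths are in m, angles in rad, forces in N, time in s.
With the tool pointing down it reaches from about 0.3 to 0.875 m from the base axis. Payload 6.4 kg.
Tool frame: the origin (TCP) lies on the centre line of the jaws, within the pads' length; the fingertips stand 25 mm ahead of it and the grasp point (between the pads) lies 6 mm ahead of it (ctrl.tips_ahead is the z of the fingertips in the tool frame, in m); z points along the fingers, x is the direction in which the jaws open and shut, and the axes are right-handed (so a half turn about z gives the same grasp; the last joint's range is limited). The gripper opens to 85 mm and grips with 20 to 120 N. Pads are 22 mm wide; open, the fingers measure 114 mm over their backs; the gripper's body (76 mm by 85 mm) begins 54 mm behind the grasp point. The pads swing forward as they close: fully open they stand 13 mm farther back than shut.
Start: joints at [-1.313, 0.181, 1.607, -0, 1.354, -0.206], TCP at [0.257, -0.514, 0.235] pointing down, gripper open.
Joint ranges: [-2.99, 2.99], [-0.89, 2.07], [0.3, 2.58], [-1.14, 4.28], [0, 2.63], [-3.12, 3.12]. Speed limits (rad/s): [2.57, 2.57, 3.01, 3.14, 3.14, 3.14].

## Interface

Orientations are given as a unit quaternion [w, x, y, z].
In Python, from bench import ctrl gives the robot as it stands.
- The arm moves only by the shell command python3 -m pendant 'ROWS'. ROWS is JSON, a list that holds one entry, the list of rows, each a list of 7 numbers: the shift along the tool's x, y, z in m, then the turn, a rotation vector about the tool's x, y, z in rad, then the closure, from -1 (fully open) to 1 (shut). A call has 1 to 10 rows; each row shifts and turns the commanded pose from where the row before left it, along the tool's axes as they then stand; what a row does not reach is not made up. A row lasts 1/10 s, in which the tool goes at most 50 mm and 8.59 degrees, less where a joint would pass 70% of its speed; a pose out of reach is approached as far as the arm can. A call with a gripper value outside its range is refused whole. The fingers move at their own pace and stop on an object; the grip force is fixed at half the most. Time passes only in rows, so rows that do not move let the fingers close. It gives the time, the measured TCP pose, the force and the opening at its end, in the units of the state.
- ctrl.get_obs(): the state, without advancing time (a new reading comes with each control period).
- ctrl.camera(name): name is "side" or "top"; returns (picture, depth): 420x560x3 uint8, red, green, blue; 420x560 float32, m along the optical axis (not along the pixel's ray), 0 where there is no reading.
- ctrl.calibration(name): a dict with "fov_y" (degrees; the focal length in pixels is half the picture's height over the tangent of half this angle, whatever the lens; pixels are square), "cx", "cy" (the principal point, pixels), "camera_from_world" (4x4, takes a point from world to camera coordinates). Camera axes: x right, y down, z forward; pixel columns grow to the right and rows downward; lengths in m; the calibration is good to about 2 mm. A picture is of the moment at which its call begins. calibration takes no time and is no camera call.
- ctrl.hand_in(): hands the job in, once; it reports no verdict.
The state is a dict: "time_s": time; "q": joint angles; "dq": joint speeds; "joint_efforts": joint torques, N m; "eef_pos": TCP position; "eef_rot": TCP orientation; "wrist_force": force on the tool from outside, world axes, zero at the start; "torque": the same for the moment, N m; "opening": opening from 0.0 (shut) to 1.0 (fully open).
Only numpy, scipy, OpenCV 4.12 (cv2) and the standard library are available. Lean on these libraries where they do the work, as an engineer would, in place of code of your own. Each camera call takes 0.05 s, during which the arm holds its last target.

## Task

Slide the blue mould lid back against its two stops. Then push its four red-capped clamps down crosswise (a corner, the one diagonally opposite, then the other two), a little at a time: first bring all four toes down onto the lid and some 4 or 5 mm on, then go round again until the lid is felt to sit firmly on its hidden seat under every clamp. Keep the lid from tilting more than two and a half degrees once it is back, never push on a clamp with more than 22 N, and leave everything else on the bench alone.

Things in the scene. Friction and masses are not known exactly. Their poses are not given: they have to be found in the camera images.
- base: the mould's aluminium base plate, 240 x 240 x 30 mm, fast to the table, at any yaw within 0.35 rad. Origin under its centre, on the table; its x points to the back (the two steel stops), y to the left, z up. Steel side guides, up to 52 mm above the table, leave the lid 1.5 mm to each side
- bed (a point): point at the base's centre, 45 mm above the table, where the lid's underside rests at first. Spring pads (200 N/m at each of the four corners) hold the lid up here; steel seat pins below, one right under each toe and all equally high, stop the lid after it has sunk 7.5 to 13 mm. How much differs from run to run and cannot be seen: it is felt as the push on a clamp suddenly stiffens
- lid: the blue mould lid, a plate 200 x 150 x 12 mm, 0.25 kg, loose on the spring pads, its top at first about 57 mm above the table. Origin at the centre of its underside, axes as the base's. It starts pulled out 20 to 35 mm to the front (-x of the base); fully back against the stops its origin is at x = 0 in the base frame
- handle (a point): top centre of the black handle block that stands on the lid's centre: 16 mm along x, 50 mm along y, its top 40 mm above the lid's underside and 28 mm above its top face. Push its front face to slide the lid back (1 to 4 N of friction)
- clamp_fl: the front left push clamp (left +y, back +x): a steel toe with a rubber tip (10 N/mm) over the lid's corner, on a sleeve that slides straight down a post against a steady 10 N of friction and stays where it is left; what is pushed beyond that goes into the lid. Starts with the toe 6 to 14 mm above the lid; can go 18 mm below the lid's first height. Origin: centre of the tip's underside, 55 and 60 mm from the base's centre in x and y; axes as the base's
- clamp_fr: the front right push clamp (left +y, back +x): a steel toe with a rubber tip (10 N/mm) over the lid's corner, on a sleeve that slides straight down a post against a steady 10 N of friction and stays where it is left; what is pushed beyond that goes into the lid. Starts with the toe 6 to 14 mm above the lid; can go 18 mm below the lid's first height. Origin: centre of the tip's underside, 55 and 60 mm from the base's centre in x and y; axes as the base's
- clamp_bl: the back left push clamp (left +y, back +x): a steel toe with a rubber tip (10 N/mm) over the lid's corner, on a sleeve that slides straight down a post against a steady 10 N of friction and stays where it is left; what is pushed beyond that goes into the lid. Starts with the toe 6 to 14 mm above the lid; can go 18 mm below the lid's first height. Origin: centre of the tip's underside, 55 and 60 mm from the base's centre in x and y; axes as the base's
- clamp_br: the back right push clamp (left +y, back +x): a steel toe with a rubber tip (10 N/mm) over the lid's corner, on a sleeve that slides straight down a post against a steady 10 N of friction and stays where it is left; what is pushed beyond that goes into the lid. Starts with the toe 6 to 14 mm above the lid; can go 18 mm below the lid's first height. Origin: centre of the tip's underside, 55 and 60 mm from the base's centre in x and y; axes as the base's
- cap_fl (a point): centre of the flat top of the front left clamp's red press cap, 34 mm in diameter: 26 mm above and 34 mm outboard of the toe's underside centre; push straight down here with closed fingers
- cap_fr (a point): centre of the flat top of the front right clamp's red press cap, 34 mm in diameter: 26 mm above and 34 mm outboard of the toe's underside centre; push straight down here with closed fingers
- cap_bl (a point): centre of the flat top of the back left clamp's red press cap, 34 mm in diameter: 26 mm above and 34 mm outboard of the toe's underside centre; push straight down here with closed fingers
- cap_br (a point): centre of the flat top of the back right clamp's red press cap, 34 mm in diameter: 26 mm above and 34 mm outboard of the toe's underside centre; push straight down here with closed fingers
- cup_white: bystander: white mixing cup, rim 64 mm, 75 mm high; origin under its centre
- cup_grey: bystander: grey mixing cup, rim 68 mm, 80 mm high; origin under its centre
- bottle: bystander: small amber bottle, 36 mm wide, 95 mm high; origin under its centre
- jar: bystander: clear jar with a paper label, 72 mm wide, 80 mm high; origin under its centre
- sample: bystander: black moulded bar 120 x 45 x 12 mm; origin under its centre
- weight: bystander: steel weight, 56 mm in diameter, 50 mm high; origin under its centre

How it is judged:
By the outcome, as a careful person would: the job done as asked, in the order asked, and still so for the second after the job is handed in, with the robot touching nothing.
It also fails if it takes over 72 s, if anything falls off the work surface, if the arm or the gripper's body presses on something with over 40 N, if the wrist force passes 120 N, or if a joint passes its speed limit or range.

## Working session

There is one attempt and no reset: what is moved stays moved. The work goes in short steps, Python scripts to look and compute and a shell command to move; the robot and the scene stay as the last step left them, time stands still between calls to the robot, and variables do not carry over. Pictures are saved under pics/ and viewed, and the job is handed in when it is done.

```bash
mkdir -p pics; ls; python3 - <<'E'
from bench import ctrl
import cv2,numpy as np
print(ctrl.get_obs()); print(ctrl.tips_ahead)
for n in("top","side"):
    im,d=ctrl.camera(n); cv2.imwrite(f"pics/{n}0.png",im[:,:,::-1]); np.savez(f"{n}0.npz",im=im,d=d); print(n,ctrl.calibration(n))
E
```

```text
pics
{'time_s': 0.0, 'q': array([-1.31330789e+00,  1.81545257e-01,  1.60803448e+00, -2.34764794e-05,
        1.35380145e+00, -2.06296630e-01]), 'dq': array([ 5.48959788e-06, -1.49266197e-03,  6.58886432e-04, -9.45594594e-04,
        7.91366997e-04, -1.04852303e-03]), 'joint_efforts': array([ 1.04107581e-03, -4.44857633e+01, -3.51336980e+01, -2.31839731e-04,
        9.15036479e-03,  4.49256888e-06]), 'eef_pos': array([ 0.25708334, -0.51370061,  0.23446899]), 'eef_rot': array([-6.07642641e-04,  8.50687932e-01, -5.25670279e-01, -6.56212406e-04]), 'wrist_force': array([-0.27267937,  0.16571859, -0.41472147]), 'torque': array([0.01071396, 0.03571392, 0.03401159]), 'opening': 0.9983845482098163}
0.025
top {'fov_y': 47.23040694129058, 'cx': 286.8248160294422, 'cy': 219.9464597670885, 'camera_from_world': array([[ 5.93922015e-03, -9.99981983e-01, -8.70946946e-04,
         6.18547424e-03],
       [-9.92305654e-01, -5.78590983e-03, -1.23677048e-01,
         5.29576668e-01],
       [ 1.23669780e-01,  1.59879079e-03, -9.92322140e-01,
         1.43896774e+00],
       [ 0.00000000e+00,  0.00000000e+00,  0.00000000e+00,
         1.00000000e+00]])}
side {'fov_y': 49.894427633536125, 'cx': 277.8547603075938, 'cy': 215.20684026500064, 'camera_from_world': array([[ 0.99252508, -0.12139167,  0.01257127, -0.552706  ],
       [-0.08492912, -0.76100495, -0.6431629 ,  0.12431738],
       [ 0.08764142,  0.63728764, -0.76562618,  1.06329469],
       [ 0.        ,  0.        ,  0.        ,  1.        ]])}
```

View pics/top0.png

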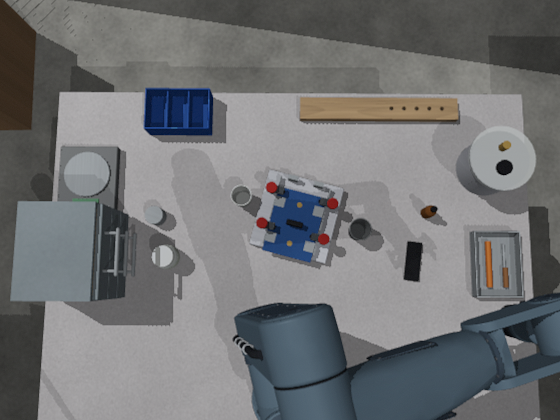

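View pics/side0.png

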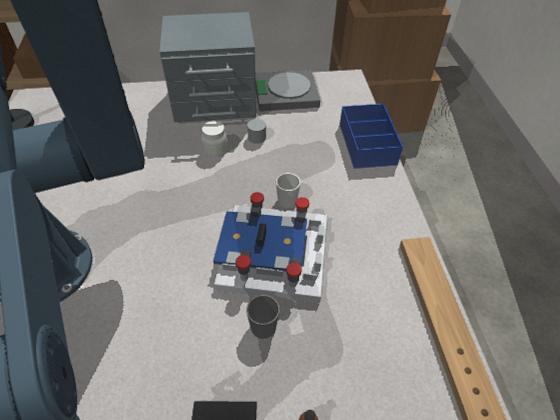

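The top view shows the mould at about (298,218), with red caps at (272,188), (333,204), (262,224) and (323,239) and the handle at about (298,225). The two cups are close to it, at (241,196) and (360,229). The side view shows the same caps at (257,199), (302,204), (243,263) and (294,270).

```bash
cat > h.py <<'E'
import numpy as np,cv2
from bench import ctrl
def K(n):
    c=ctrl.calibration(n); f=210/np.tan(np.radians(c["fov_y"]/2)); return f,c["cx"],c["cy"],np.array(c["camera_from_world"])
def ray(n,u,v):
    f,cx,cy,T=K(n); d=np.array([(u-cx)/f,(v-cy)/f,1.]); R=T[:3,:3]; return -R.T@T[:3,3], R.T@d
def onplane(n,u,v,z):
    o,d=ray(n,u,v); return o+d*(z-o[2])/d[2]
def atdepth(n,u,v,z):
    o,d=ray(n,u,v); return o+d*z
def tri(uv1,uv2):
    o1,d1=ray("top",*uv1);o2,d2=ray("side",*uv2)
    d1=d1/np.linalg.norm(d1);d2=d2/np.linalg.norm(d2)
    s=np.linalg.lstsq(np.c_[d1,-d2],o2-o1,rcond=None)[0]
    a,b=o1+s[0]*d1,o2+s[1]*d2
    return (a+b)/2,np.linalg.norm(a-b)
def reds(im):
    h=cv2.cvtColor(im,cv2.COLOR_RGB2HSV)
    m=(((h[...,0]<8)|(h[...,0]>172))&(h[...,1]>150)&(h[...,2]>60)).astype(np.uint8)
    n,l,s,c=cv2.connectedComponentsWithStats(m); return m,[(c[i],s[i],l==i) for i in range(1,n) if s[i][4]>20]
E
python3 - <<'E'
from h import *
for n in("top","side"):
    z=np.load(f"{n}0.npz");im,d=z["im"],z["d"]
    f,cx,cy,T=K(n)
    m,L=reds(im)
    for c,s,l in L:
        print(n,c.round(1),s, d[int(c[1]),int(c[0])], atdepth(n,*c,d[int(c[1]),int(c[0])]).round(4))
    x,y=(225,150) if n=="top" else (200,170)
    cv2.imwrite(f"pics/{n}0z.png",cv2.resize(im[y:y+140,x:x+160,::-1],None,fx=5,fy=4.28 if 0 else 4.2,interpolation=cv2.INTER_CUBIC)) if 0 else cv2.imwrite(f"pics/{n}0z.png",cv2.resize(im[y:y+130,x:x+170,::-1],None,fx=4.5,fy=4.5,interpolation=cv2.INTER_CUBIC))
E
```

```text
top [271.3 187.1] [267 182  10  11  89] 1.4216458 [0.6195 0.0558 0.0947]
top [332.  203.3] [327 198  11  11  91] 1.419387 [ 0.5728 -0.124   0.0909]
top [261.6 222.6] [257 218  11  10  87] 1.4062424 [0.5132 0.0831 0.0971]
top [323.2 238.6] [318 234  11  10  89] 1.4007483 [ 0.4673 -0.0972  0.0966]
side [256.6 197.1] [251 193  13   9  98] 1.0852704 [0.5141 0.0809 0.0975]
side [302.  202.4] [296 198  13  10 106] 1.0803517 [0.6206 0.0547 0.0943]
side [242.7 261.2] [236 255  14  13 144] 0.9646073 [ 0.4675 -0.101   0.0984]
side [293.5 268.9] [286 263  15  13 147] 0.9668918 [ 0.5741 -0.1255  0.0872]
```

View pics/top0z.png

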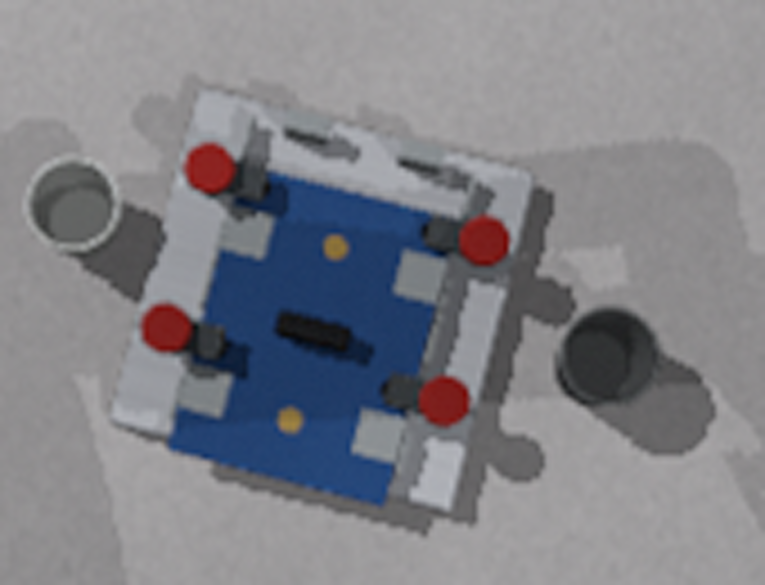

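View pics/side0z.png

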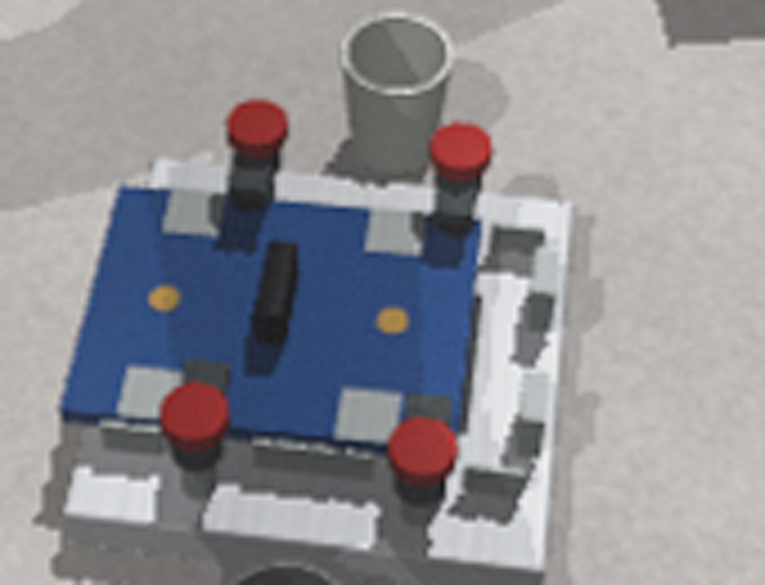

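```bash
python3 - <<'E'
from h import *
P={}
pairs={"bl":((271.3,187.1),(302,202.4)),"br":((332,203.3),(293.5,268.9)),"fl":((261.6,222.6),(256.6,197.1)),"fr":((323.2,238.6),(242.7,261.2))}
for k,(a,b) in pairs.items():
    p,e=tri(a,b);P[k]=p;print(k,p.round(4),"gap",round(e,4))
B={"bl":(.055,.094),"br":(.055,-.094),"fl":(-.055,.094),"fr":(-.055,-.094)}
A=np.array([B[k] for k in B]);Q=np.array([P[k][:2] for k in B]);c=Q.mean(0)
U=A;V=Q-c;yaw=np.arctan2((U[:,0]*V[:,1]-U[:,1]*V[:,0]).sum(),(U*V).sum());R=np.array([[np.cos(yaw),-np.sin(yaw)],[np.sin(yaw),np.cos(yaw)]])
print("center",c,"yaw",yaw,"res mm",((Q-c-A@R.T)*1e3).round(1))
z=np.load("top0.npz");im=z["im"];print(((Q-c)@R*1e3).round(1))
h=cv2.cvtColor(im,cv2.COLOR_RGB2HSV)
for nm,uv in (("handle top",(225+313/4.5,150+331/4.5)),):
    p=onplane("top",*uv,.085);print(nm,p,(p[:2]-c)@R)
for uv,zz in(((225+335/4.5,150+247/4.5),.057),((225+290/4.5,150+420/4.5),.057),((225+172/4.5,150+445/4.5),.057),((225+382/4.5,150+502/4.5),.057)):
    p=onplane("top",*uv,zz);print("lid",(p[:2]-c)@R)
s=onplane("side",200+284/4.5,170+265/4.5,.085);print("side handle",(s[:2]-c)@R)
E
```

```text
bl [0.6204 0.0558 0.0929] gap 0.0009
br [ 0.574  -0.1245  0.0855] gap 0.0009
fl [0.5139 0.0831 0.0948] gap 0.0007
fr [ 0.4676 -0.0975  0.0931] gap 0.0001
center [ 0.54395685 -0.0207518 ] yaw -0.2509360101461474 res mm [[-0.2 -0.8]
 [ 0.1  1. ]
 [-0.2 -0.8]
 [ 0.3  0.7]]
[[ 55.   93.1]
 [ 54.8 -93. ]
 [-54.9  93.2]
 [-54.9 -93.3]]
handle top [ 0.51243155 -0.0136674   0.085     ] [-0.03229707 -0.00096555]
lid [ 0.02975833 -0.00051834]
lid [-0.09062681 -0.00077926]
lid [-0.12665275  0.07086913]
lid [-0.12778608 -0.07352185]
side handle [-0.02576708  0.00660767]
```

```bash
python3 -m pendant '[[[0,0,0,0,0,-0.143,1],[0,0,0,0,0,-0.143,1],[0,0,0,0,0,-0.143,1],[0,0,0,0,0,-0.143,1],[0,0,0,0,0,-0.143,1],[0,0,0,0,0,-0.142,1],[0,0,0,0,0,0,1]]]'
cat >> h.py <<'E'
C=np.array([0.54396,-0.02075]);YAW=-0.2509
def st():
    from scipy.spatial.transform import Rotation as Ro
    o=ctrl.get_obs();q=o["eef_rot"];M=Ro.from_quat([q[1],q[2],q[3],q[0]]).as_matrix()
    R=np.array([[np.cos(YAW),-np.sin(YAW)],[np.sin(YAW),np.cos(YAW)]])
    b=(o["eef_pos"][:2]-C)@R
    print("t",o["time_s"],"base xy mm",(b*1e3).round(1),"tip z mm",((o["eef_pos"][2]-.025)*1e3).round(1),"toolx yaw",np.arctan2(M[1,0],M[0,0]).round(4),"tilt",M[:,2].round(4),"F base",(o["wrist_force"][:2]@R).round(2),o["wrist_force"][2].round(2),"open",o["opening"].round(3),"q6",o["q"][5].round(2))
if __name__=="__main__": st()
E
python3 h.py
```

```text
time_s: 0.8
eef_pos: [0.2572, -0.514, 0.2349]
eef_rot: [-0.0, 0.992, -0.124, -0.0]
wrist_force: [-0.5, -0.0, -0.4]
opening: 0.0Traceback (most recent call last):
  File "h.py", line 28, in <module>
    if __name__=="__main__": st()
                             ~~^^
  File "h.py", line 27, in st
    print("t",o["time_s"],"base xy mm",(b*1e3).round(1),"tip z mm",((o["eef_pos"][2]-.025)*1e3).round(1),"toolx yaw",np.arctan2(M[1,0],M[0,0]).round(4),"tilt",M[:,2].round(4),"F base",(o["wrist_force"][:2]@R).round(2),o["wrist_force"][2].round(2),"open",o["opening"].round(3),"q6",o["q"][5].round(2))
                                                                                                                                                                                                                                                              ^^^^^^^^^^^^^^^^^^
AttributeError: 'float' object has no attribute 'round'
```

```bash
sed -i 's/o\["opening"\].round(3)/round(float(o["opening"]),3)/' h.py; python3 h.py
```

```text
t 0.8 base xy mm [-155.4 -549. ] tip z mm 209.9 toolx yaw -0.2488 tilt [-2.e-04  9.e-04 -1.e+00] F base [-0.48 -0.16] -0.45 open 0.0 q6 -1.06
```

```bash
python3 -m pendant '[[[0.0055,-0.045,0,0,0,0,1],[0.0055,-0.045,0,0,0,0,1],[0.0055,-0.045,0,0,0,0,1],[0.0055,-0.045,0,0,0,0,1],[0.0055,-0.045,0,0,0,0,1],[0.0055,-0.045,0,0,0,0,1],[0.0055,-0.045,0,0,0,0,1],[0.0055,-0.045,0,0,0,0,1],[0.0055,-0.045,0,0,0,0,1],[0.0055,-0.045,0,0,0,0,1]]]';python3 -m pendant '[[[0,-0.04,0,0,0,0,1],[0,-0.035,0,0,0,0,1],[0,-0.024,0,0,0,0,1],[0,0,0,0,0,0,1],[0,0,0,0,0,0,1]]]'; python3 h.py
```

```text
time_s: 1.8
eef_pos: [0.4221, -0.09, 0.2355]
eef_rot: [0.0, 0.992, -0.127, 0.0]
wrist_force: [0.3, -0.7, -0.4]
opening: -0.0
time_s: 2.3
eef_pos: [0.4462, 0.0042, 0.2352]
eef_rot: [0.0, 0.992, -0.125, -0.0]
wrist_force: [0.5, 0.6, -0.1]
opening: -0.0
t 2.3 base xy mm [-1.009e+02 -1.000e-01] tip z mm 210.2 toolx yaw -0.2508 tilt [-5.e-04 -4.e-04 -1.e+00] F base [0.34 0.67] -0.13 open -0.0 q6 -0.01
```

```bash
python3 -m pendant '[[[0,0,0.04,0,0,0,1],[0,0,0.04,0,0,0,1],[0,0,0.03,0,0,0,1],[0,0,0.018,0,0,0,1],[0,0,0.01,0,0,0,1],[0,0,0,0,0,0,1],[0,0,0,0,0,0,1]]]'; python3 h.py; python3 -m pendant '[[[0.015,0,0,0,0,0,1],[0.01,0,0,0,0,0,1],[0.005,0,0,0,0,0,1],[0.004,0,0,0,0,0,1],[0,0,0,0,0,0,1]]]'; python3 h.py;python3 - <<'E'
from h import *
for n in("top","side"):
    im,d=ctrl.camera(n)
    x,y=(225,150) if n=="top" else (200,170)
    cv2.imwrite(f"pics/{n}1.png",cv2.resize(im[y:y+130,x:x+170,::-1],None,fx=4.5,fy=4.5,interpolation=cv2.INTER_CUBIC))
E
```

```text
time_s: 3.0
eef_pos: [0.447, 0.0033, 0.0982]
eef_rot: [0.0, 0.992, -0.125, 0.001]
wrist_force: [0.7, 0.4, 1.0]
opening: 0.002
t 3.0 base xy mm [-99.9  -0.8] tip z mm 73.2 toolx yaw -0.2515 tilt [ 1.1e-03 -4.0e-04 -1.0e+00] F base [0.56 0.55] 1.04 open 0.002 q6 -0.01
time_s: 3.5
eef_pos: [0.4797, -0.0045, 0.0976]
eef_rot: [0.0, 0.992, -0.125, 0.0]
wrist_force: [-0.5, 0.6, -0.1]
opening: 0.001
t 3.5 base xy mm [-66.3  -0.2] tip z mm 72.6 toolx yaw -0.25 tilt [ 4.e-04 -1.e-04 -1.e+00] F base [-0.62  0.47] -0.09 open 0.001 q6 -0.01
```

View pics/side1.png

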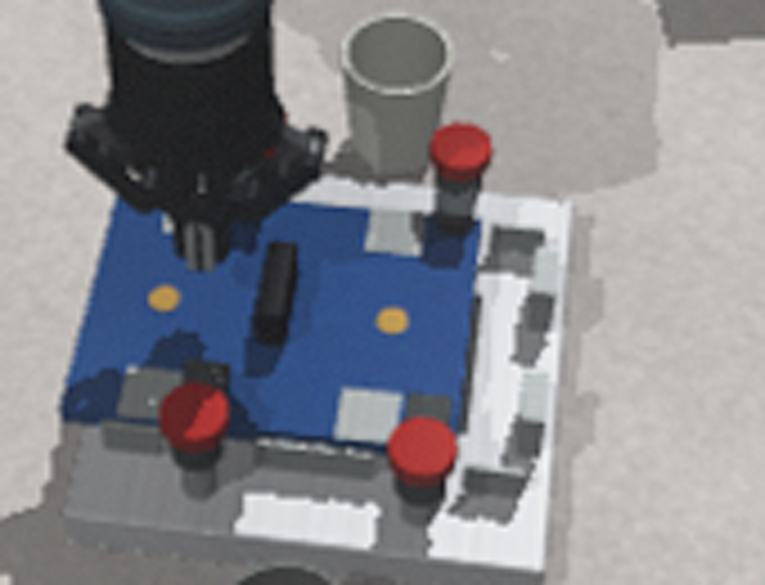

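The closed tips are at about (203,262), in front of the handle at (275,290), and the gripper body clears the caps. Next I push slowly.

```bash
python3 -m pendant '[[[0.006,0,0,0,0,0,1],[0.005,0,0,0,0,0,1],[0.004,0,0,0,0,0,1],[0.003,0,0,0,0,0,1],[0.003,0,0,0,0,0,1]]]'; python3 h.py;  python3 -m pendant '[[[0.003,0,0,0,0,0,1],[0.003,0,0,0,0,0,1],[0.003,0,0,0,0,0,1],[0.003,0,0,0,0,0,1]]]'; python3 h.py
```

```text
time_s: 4.1
eef_pos: [0.4999, -0.0096, 0.0973]
eef_rot: [-0.0, 0.992, -0.125, -0.0]
wrist_force: [1.0, 0.4, -0.9]
opening: -0.005
t 4.1 base xy mm [-45.5  -0.2] tip z mm 72.3 toolx yaw -0.2501 tilt [-2.e-04  1.e-04 -1.e+00] F base [0.9  0.68] -0.89 open -0.005 q6 -0.01
time_s: 4.5
eef_pos: [0.5115, -0.0126, 0.0974]
eef_rot: [0.0, 0.992, -0.125, -0.0]
wrist_force: [-0.9, -0.7, -0.0]
opening: -0.0
t 4.5 base xy mm [-33.5  -0.1] tip z mm 72.4 toolx yaw -0.25 tilt [-0. -0. -1.] F base [-0.74 -0.89] -0.01 open -0.0 q6 -0.01
```

```bash
python3 -m pendant '[[[0.002,0,0,0,0,0,1],[0.002,0,0,0,0,0,1],[0.002,0,0,0,0,0,1]]]'; python3 h.py
```

```text
time_s: 4.8
eef_pos: [0.5172, -0.014, 0.0974]
eef_rot: [-0.0, 0.992, -0.125, -0.0]
wrist_force: [-0.2, 0.4, 0.9]
opening: 0.004
t 4.8 base xy mm [-27.6  -0.1] tip z mm 72.4 toolx yaw -0.25 tilt [-1.e-04  0.e+00 -1.e+00] F base [-0.29  0.32] 0.86 open 0.004 q6 -0.01
```

```bash
python3 - <<'E'
from h import *
for n in("side",):
    im,d=ctrl.camera(n)
    x,y=(225,150) if n=="top" else (200,170)
    cv2.imwrite(f"pics/{n}2.png",cv2.resize(im[y:y+130,x:x+170,::-1],None,fx=4.5,fy=4.5,interpolation=cv2.INTER_CUBIC))
E
```

```text
(no output)
```

View pics/side2.png

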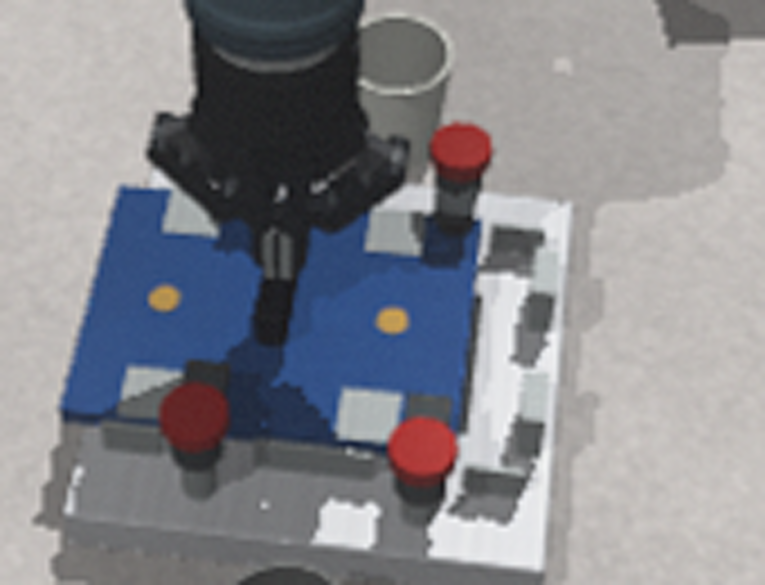

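The lid hasn't moved: the orange dots are still at (163,298) and (392,320). The tips, at about (277,275), seem to be over the handle's left half. I'll check the geometry before going on.

```bash
python3 - <<'E'
from h import *
R=np.array([[np.cos(YAW),-np.sin(YAW)],[np.sin(YAW),np.cos(YAW)]])
def proj(n,x,y,z):
    f,cx,cy,T=K(n); p=np.r_[C+R@[x,y],z]; q=T[:3,:3]@p+T[:3,3]
    uv=np.array([cx+f*q[0]/q[2],cy+f*q[1]/q[2]]); o=(200,170) if n=="side" else (225,150)
    return ((uv-o)*4.5).round(0)
print("tip",proj("side",-.0276,0,.0724), "tip if z 87",proj("side",-.0276,0,.087))
for X in(-.028,-.033):
  for y in(.025,-.025):
    for z in(.057,.085):print("handle",X,y,z,proj("side",X,y,z),proj("top",X,y,z))
for t in(.0,.008,.016):print("cup rim?")
print("caps",[proj("side",.055,s*.094,z) for s,z in((1,.0929),(-1,.0855))])
z=np.load("side0.npz");d=z["d"]
for u,v in((275,260),(272,300),(270,320),(165,298),(392,320)):
    uu,vv=200+u/4.5,170+v/4.5;p=atdepth("side",uu,vv,d[int(round(vv)),int(round(uu))]);print((u,v),(p[:2]-C)@R,p[2])
z=np.load("top0.npz");d=z["d"]
for u,v in((300,327),(313,331),(330,336),(335,247),(290,420),(250,400)):
    uu,vv=225+u/4.5,150+v/4.5;p=atdepth("top",uu,vv,d[int(round(vv)),int(round(uu))]);print("top",(u,v),(p[:2]-C)@R,p[2])
E
```

```text
tip [279. 290.] tip if z 87 [278. 272.]
handle -0.028 0.025 0.057 [286. 270.] [276. 320.]
handle -0.028 0.025 0.085 [285. 237.] [276. 315.]
handle -0.028 -0.025 0.057 [271. 346.] [349. 339.]
handle -0.028 -0.025 0.085 [270. 314.] [350. 334.]
handle -0.033 0.025 0.057 [276. 269.] [275. 327.]
handle -0.033 0.025 0.085 [275. 236.] [274. 322.]
handle -0.033 -0.025 0.057 [261. 345.] [347. 346.]
handle -0.033 -0.025 0.085 [260. 312.] [348. 341.]
cup rim?
cup rim?
cup rim?
caps [array([458., 145.]), array([420., 447.])]
(275, 260) [-0.03084048  0.00929628] 0.0848676561655839
(272, 300) [-0.02833555 -0.01679334] 0.08545140267180218
(270, 320) [-0.02809035 -0.02550561] 0.0802358306952552
(165, 298) [-0.08787286 -0.0007411 ] 0.0555008092366136
(392, 320) [ 0.03151305 -0.00149595] 0.059413234979386
top (300, 327) [-0.03210216  0.0079149 ] 0.08664990384904603
top (313, 331) [-0.03239009 -0.00097841] 0.08577203647943965
top (330, 336) [-0.03275586 -0.01258803] 0.08579072516732222
top (335, 247) [ 0.02885608 -0.00060685] 0.06269438923933812
top (290, 420) [-0.09059464 -0.00077162] 0.056530908195705276
top (250, 400) [-0.08473102  0.0282773 ] 0.06014620180281849
```

```bash
python3 - <<'E'
from h import *
R=np.array([[np.cos(YAW),-np.sin(YAW)],[np.sin(YAW),np.cos(YAW)]])
im,d=ctrl.camera("side")
for v in range(222,236):
    u=261
    p=atdepth("side",u,v,d[v,u]);print(v,d[v,u],im[v,u],((p[:2]-C)@R).round(4),p[2].round(4))
st()
E
```

```text
222 0.99220806 [51 51 52] [-0.0272 -0.011 ] 0.1313
223 0.99153155 [38 39 41] [-0.0269 -0.0131] 0.1304
224 0.9955127 [39 40 43] [-0.0271 -0.0123] 0.1259
225 0.9990683 [46 48 48] [-0.0273 -0.0118] 0.1217
226 1.0031574 [45 46 49] [-0.0275 -0.0109] 0.1171
227 1.0058846 [44 46 47] [-0.0275 -0.0109] 0.1135
228 1.0076857 [46 47 49] [-0.0275 -0.0115] 0.1106
229 1.0117192 [50 52 53] [-0.0277 -0.0107] 0.106
230 1.0103933 [44 47 49] [-0.0273 -0.0133] 0.1056
231 1.0107744 [42 43 45] [-0.0271 -0.0147] 0.1039
232 1.0372852 [26 25 32] [-0.0297 -0.0004] 0.0815
233 1.0309962 [28 27 32] [-0.0288 -0.0059] 0.085
234 1.0287789 [31 32 36] [-0.0283 -0.009 ] 0.0853
235 1.0292153 [29 29 35] [-0.0281 -0.0104] 0.0835
t 4.9 base xy mm [-27.4  -0.2] tip z mm 72.4 toolx yaw -0.25 tilt [ 2.e-04 -1.e-04 -1.e+00] F base [0.31 0.13] -0.15 open 0.002 q6 -0.01
```

The depth puts the visible finger end at about z = 100 mm, not the nominal 72 mm, so the tips passed over the handle without touching it. I'll go back to the front, then lower in small steps while watching the force and the picture.

```bash
python3 -m pendant '[[[-0.01,0,0,0,0,0,1],[-0.015,0,0,0,0,0,1],[-0.01,0,0,0,0,0,1],[-0.005,0,0,0,0,0,1],[0,0,0.005,0,0,0,1],[0,0,0.004,0,0,0,1],[0,0,0.002,0,0,0,1],[0,0,0,0,0,0,1]]]'; python3 h.py; python3 - <<'E'
from h import *
R=np.array([[np.cos(YAW),-np.sin(YAW)],[np.sin(YAW),np.cos(YAW)]])
im,d=ctrl.camera("side")
cv2.imwrite(f"pics/side3.png",cv2.resize(im[170:300,200:370,::-1],None,fx=4.5,fy=4.5,interpolation=cv2.INTER_CUBIC))
for u in (243,244,245,246,247,248):
  print(u)
  for v in range(226,242):
    p=atdepth("side",u,v,d[v,u]);print(v,((p[:2]-C)@R).round(4),p[2].round(4),end=";")
E
```

```text
time_s: 5.7
eef_pos: [0.4783, -0.0042, 0.0859]
eef_rot: [-0.0, 0.992, -0.125, -0.0]
wrist_force: [-1.2, -0.4, -0.6]
opening: 0.0
t 5.7 base xy mm [-67.7  -0.2] tip z mm 60.9 toolx yaw -0.2502 tilt [-8.e-04  2.e-04 -1.e+00] F base [-1.02 -0.71] -0.57 open 0.0 q6 -0.01
243
226 [-0.0683 -0.0111] 0.1101;227 [-0.0683 -0.0118] 0.1074;228 [-0.0689 -0.0102] 0.1017;229 [-0.0689 -0.0107] 0.0987;230 [-0.0689 -0.0115] 0.0961;231 [-0.0686 -0.0134] 0.0949;232 [-0.0694 -0.011 ] 0.0879;233 [-0.0749  0.0111] 0.0551;234 [-0.0737  0.0052] 0.059;235 [-0.0739  0.0052] 0.055;236 [-0.0736  0.0035] 0.0534;237 [-0.0731  0.0006] 0.0535;238 [-0.0726 -0.0021] 0.0531;239 [-0.0712 -0.0087] 0.0581;240 [-0.071  -0.0102] 0.0563;241 [-0.0709 -0.0115] 0.0542;244
226 [-0.0657 -0.0127] 0.1126;227 [-0.0663 -0.0106] 0.1063;228 [-0.066  -0.0127] 0.1054;229 [-0.0662 -0.0124] 0.1013;230 [-0.0665 -0.0121] 0.0973;231 [-0.0666 -0.0122] 0.0937;232 [-0.0668 -0.0122] 0.09;233 [-0.0669 -0.0122] 0.0863;234 [-0.0722  0.009 ] 0.0543;235 [-0.0715  0.0055] 0.0551;236 [-0.071   0.0027] 0.0549;237 [-0.0707  0.0007] 0.0537;238 [-0.0696 -0.
[... 1263 characters left out ...]
55;234 [-0.065   0.0093] 0.0553;235 [-0.0646  0.0068] 0.0547;236 [-0.0643  0.0047] 0.0536;237 [-0.0637  0.0014] 0.0541;238 [-0.0635 -0.0003] 0.0524;239 [-0.0622 -0.0066] 0.0571;240 [-0.0622 -0.0073] 0.0541;241 [-0.061 -0.013] 0.058;248
226 [-0.0574 -0.0087] 0.1092;227 [-0.0575 -0.0089] 0.1057;228 [-0.058  -0.0076] 0.1004;229 [-0.0577 -0.0092] 0.0988;230 [-0.0579 -0.0092] 0.0951;231 [-0.0582 -0.0082] 0.0901;232 [-0.0639  0.0163] 0.0543;233 [-0.0634  0.0134] 0.0542;234 [-0.0627  0.0099] 0.0548;235 [-0.0623  0.0075] 0.0542;236 [-0.0618  0.0043] 0.0545;237 [-0.0613  0.0013] 0.0546;238 [-0.0608 -0.0016] 0.0547;239 [-0.0603 -0.0042] 0.0542;240 [-0.0594 -0.0089] 0.0568;241 [-0.0589 -0.0117] 0.0566;
```

View pics/side3.png

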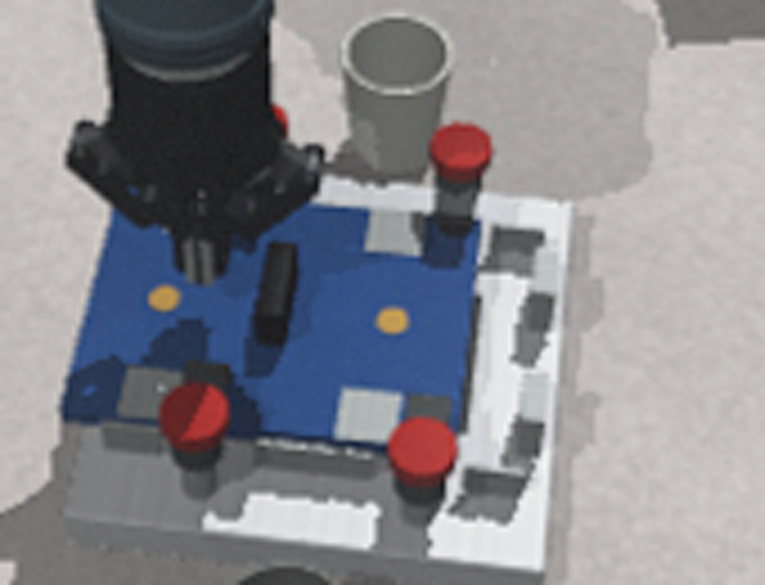

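The finger end reads about 85 mm with the TCP at 86 mm, so the real tips are roughly level with the TCP. That needs another 15 mm or so down.

```bash
python3 -m pendant '[[[0,0,0.005,0,0,0,1],[0,0,0.004,0,0,0,1],[0,0,0.003,0,0,0,1],[0,0,0.002,0,0,0,1],[0,0,0,0,0,0,1]]]'; python3 h.py;  python3 -m pendant '[[[0.006,0,0,0,0,0,1],[0.006,0,0,0,0,0,1],[0.004,0,0,0,0,0,1],[0.003,0,0,0,0,0,1],[0.003,0,0,0,0,0,1]]]';python3 h.py; python3 -m pendant '[[[0.002,0,0,0,0,0,1],[0.002,0,0,0,0,0,1],[0.002,0,0,0,0,0,1]]]';python3 h.py
```

```text
time_s: 6.25
eef_pos: [0.478, -0.004, 0.072]
eef_rot: [-0.0, 0.992, -0.125, -0.0]
wrist_force: [0.3, 0.4, 0.4]
opening: 0.002
t 6.25 base xy mm [-68.   -0.2] tip z mm 47.0 toolx yaw -0.25 tilt [-8.e-04  2.e-04 -1.e+00] F base [0.14 0.5 ] 0.37 open 0.002 q6 -0.01
time_s: 6.75
eef_pos: [0.4996, -0.0095, 0.0723]
eef_rot: [-0.0, 0.992, -0.125, -0.0]
wrist_force: [-2.5, 0.2, 1.5]
opening: 0.0
t 6.75 base xy mm [-45.8  -0.1] tip z mm 47.3 toolx yaw -0.2499 tilt [-8.e-04  2.e-04 -1.e+00] F base [-2.49 -0.45] 1.55 open 0.0 q6 -0.01
time_s: 7.05
eef_pos: [0.5055, -0.011, 0.0724]
eef_rot: [-0.0, 0.992, -0.125, -0.0]
wrist_force: [-2.1, 0.7, 0.9]
opening: -0.004
t 7.05 base xy mm [-39.7  -0.1] tip z mm 47.4 toolx yaw -0.25 tilt [-2.e-04  1.e-04 -1.e+00] F base [-2.18  0.2 ] 0.86 open -0.004 q6 -0.01
```

```bash
python3 -m pendant '[[[0.002,0,0,0,0,0,1],[0.002,0,0,0,0,0,1],[0.002,0,0,0,0,0,1],[0.002,0,0,0,0,0,1],[0.002,0,0,0,0,0,1],[0.002,0,0,0,0,0,1]]]';python3 h.py; python3 - <<'E'
from h import *
im,d=ctrl.camera("side")
cv2.imwrite(f"pics/side4.png",cv2.resize(im[170:300,200:370,::-1],None,fx=4.5,fy=4.5,interpolation=cv2.INTER_CUBIC))
E
```

```text
time_s: 7.65
eef_pos: [0.5172, -0.014, 0.0724]
eef_rot: [0.0, 0.992, -0.125, -0.0]
wrist_force: [-1.7, 0.6, 1.2]
opening: -0.0
t 7.65 base xy mm [-27.5  -0.1] tip z mm 47.4 toolx yaw -0.25 tilt [-0. -0. -1.] F base [-1.77  0.17] 1.24 open -0.0 q6 -0.01
```

View pics/side4.png

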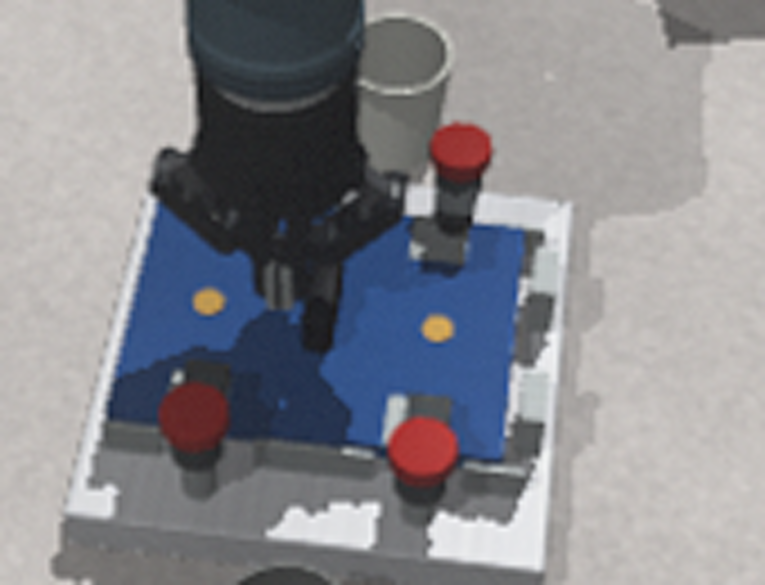

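The lid has slid: its dots moved from (163,298) to (208,301) and from (392,320) to (437,328). Its back edge, at about x = 522, is nearly at the stops. I'll do the rest in 1 mm steps until the force rises.

```bash
python3 -m pendant '[[[0.0015,0,0,0,0,0,1],[0.0015,0,0,0,0,0,1],[0.001,0,0,0,0,0,1],[0.001,0,0,0,0,0,1]]]'|grep force;python3 h.py;python3 -m pendant '[[[0.001,0,0,0,0,0,1],[0.0005,0,0,0,0,0,1]]]'|grep force; python3 h.py
```

```text
wrist_force: [-1.2, 0.2, 1.8]
t 8.1 base xy mm [-22.6  -0.1] tip z mm 47.4 toolx yaw -0.25 tilt [-0.  0. -1.] F base [-1.26 -0.08] 1.75 open -0.004 q6 -0.01
wrist_force: [-1.7, -0.2, 1.3]
t 8.3 base xy mm [-21.1  -0.1] tip z mm 47.4 toolx yaw -0.25 tilt [ 1.e-04 -0.e+00 -1.e+00] F base [-1.63 -0.64] 1.32 open 0.002 q6 -0.01
```

```bash
python3 -m pendant '[[[0.0005,0,0,0,0,0,1],[0.0005,0,0,0,0,0,1]]]'|grep force;python3 h.py
```

```text
wrist_force: [-5.1, 2.8, 2.8]
t 8.5 base xy mm [-21.  -0.] tip z mm 47.1 toolx yaw -0.2499 tilt [-1.7e-03  6.0e-04 -1.0e+00] F base [-5.67  1.43] 2.85 open -0.005 q6 -0.01
```

```bash
python3 -m pendant '[[[0.0005,0,0,0,0,0,1],[0,0,0,0,0,0,1]]]'|grep force;python3 h.py
```

```text
wrist_force: [-5.2, 2.0, 2.7]
t 8.7 base xy mm [-21.   0.] tip z mm 46.9 toolx yaw -0.2498 tilt [-2.9e-03  9.0e-04 -1.0e+00] F base [-5.5   0.61] 2.68 open 0.001 q6 -0.01
```

```bash
python3 -m pendant '[[[-0.005,0,0,0,0,0,1],[-0.015,0,0,0,0,0,1],[-0.01,0,-0.02,0,0,0,1],[-0.01,0,-0.04,0,0,0,1],[-0.03,0,-0.03,0,0,0,1],[-0.04,0,0,0,0,0,1],[0,0,0,0,0,0,1]]]'|grep force;python3 h.py;python3 - <<'E'
from h import *
R=np.array([[np.cos(YAW),-np.sin(YAW)],[np.sin(YAW),np.cos(YAW)]])
for n in("top","side"):
    im,d=ctrl.camera(n)
    x,y=(225,150) if n=="top" else (200,170)
    cv2.imwrite(f"pics/{n}5.png",cv2.resize(im[y:y+130,x:x+170,::-1],None,fx=4.5,fy=4.5,interpolation=cv2.INTER_CUBIC))
    h=cv2.cvtColor(im,cv2.COLOR_RGB2HSV)
    m=((h[...,0]>10)&(h[...,0]<30)&(h[...,1]>100)&(h[...,2]>90)).astype(np.uint8)
    N,l,s,c=cv2.connectedComponentsWithStats(m)
    for i in range(1,N):
        if 225<c[i][0]<340 and 150<c[i][1]<270 and s[i][4]>3:
            p=onplane(n,*c[i],.057);print(n,c[i].round(1),s[i][4],((p[:2]-C)@R).round(4))
    m,L=reds(im)
    for c,s,_ in L: print(n,"red",c.round(1),s[4])
E
```

```text
wrist_force: [0.2, 0.9, -1.5]
t 9.4 base xy mm [-133.3    0.2] tip z mm 137.3 toolx yaw -0.2491 tilt [-2.e-04  1.e-04 -1.e+00] F base [0.01 0.89] -1.55 open -0.002 q6 -0.01
top [301.5 195.3] 14 [0.0599 0.0008]
top red [271.3 187.1] 89
top red [332.  203.3] 91
top red [259.5 221. ] 38
top red [323.1 238.7] 89
side [248.3 236.9] 24 [-0.0602  0.    ]
side [299.5 242.4] 26 [0.0604 0.0006]
side red [256.7 197.1] 97
side red [302.  202.4] 106
side red [242.6 261.2] 148
side red [293.3 269.1] 154
```

View pics/side5.png

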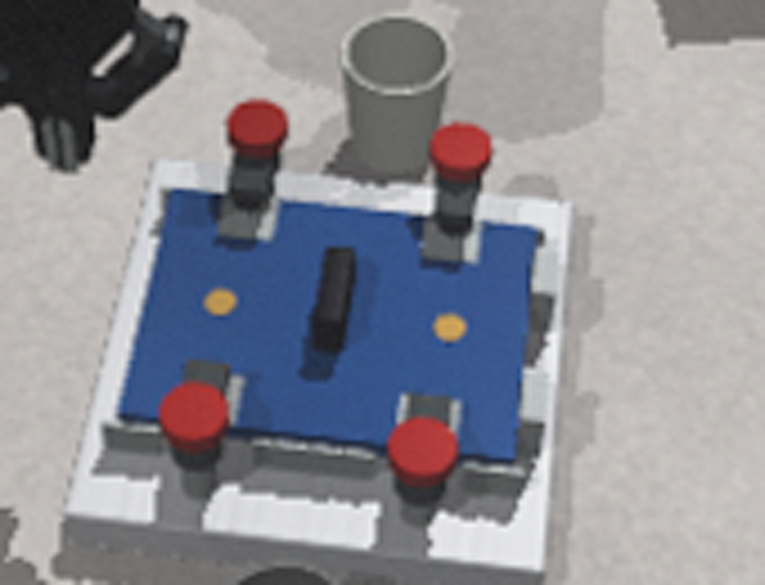

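View pics/top5.png

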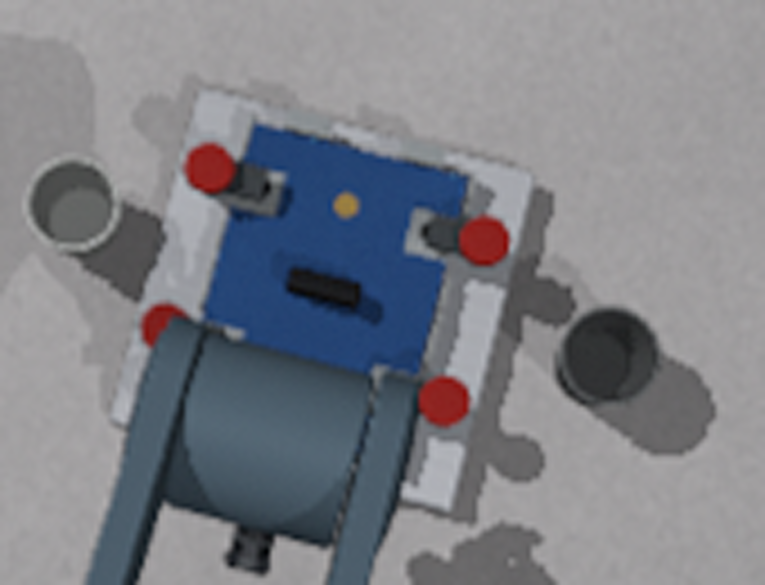

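The lid dots are now at x = ±60 mm in the base frame, so the lid is back at x = 0, against the stops. The cups haven't moved. Next, cap heights from depth, checked against the known lid top (57 mm) and handle top (85 mm).

```bash
cat >> h.py <<'E'
Rb=np.array([[np.cos(YAW),-np.sin(YAW)],[np.sin(YAW),np.cos(YAW)]])
def pts(n,d):
    f,cx,cy,T=K(n);v,u=np.mgrid[0:420,0:560];c=np.stack([(u-cx)/f*d,(v-cy)/f*d,d],-1);p=(c-T[:3,3])@T[:3,:3]
    return np.concatenate([(p[...,:2]-C)@Rb,p[...,2:]],-1)
def heights(n,im,d):
    p=pts(n,d);ok=d>0.3
    for k,x,y in(("bl",.055,.0935),("br",.055,-.0935),("fl",-.055,.0935),("fr",-.055,-.0935)):
        m,_=reds(im);s=(m>0)&ok&(np.hypot(p[...,0]-x,p[...,1]-y)<.014)
        z=p[...,2][s]; print(n,k,s.sum(),(np.percentile(z,[25,50,75])*1e3).round(1) if s.sum()else"")
    h=cv2.cvtColor(im,cv2.COLOR_RGB2HSV);b=(h[...,0]>100)&(h[...,0]<130)&(h[...,1]>120)&ok&(abs(p[...,0])<.095)&(abs(p[...,1])<.07)&(abs(p[...,2]-.055)<.02)
    A=np.c_[p[...,0][b],p[...,1][b],np.ones(b.sum())];s=np.linalg.lstsq(A,p[...,2][b],rcond=None)[0];print(n,"lid plane n",b.sum(),"z0 mm",s[2]*1e3,"slopes deg",np.degrees(s[:2]).round(2))
    s=ok&(abs(p[...,0])<.006)&(abs(p[...,1])<.02)&(p[...,2]>.07)&(p[...,2]<.1);print("handle",s.sum(),np.median(p[...,2][s])*1e3 if s.sum() else "")
E
sed -i 's/^if __name__.*$//' h.py; echo 'if __name__=="__main__": st()'>>h.py
python3 - <<'E'
from h import *
for n in("side","top"):
    im,d=ctrl.camera(n);heights(n,im,d)
E
```

```text
side bl 77 [94.5 95.3 96.4]
side br 112 [89.4 90.2 91.5]
side fl 79 [95.9 96.9 97.7]
side fr 112 [96.7 97.6 98.5]
side lid plane n 3070 z0 mm 57.10611039051049 slopes deg [ 0.02 -0.03]
handle 72 84.6821758210595
top bl 71 [94.7 96.1 98.4]
top br 71 [89.7 91.3 92.3]
top fl 24 [ 97.3  98.8 100.4]
top fr 73 [96.  97.5 99.1]
top lid plane n 1698 z0 mm 58.01969839384129 slopes deg [-0.12  0.17]
handle 51 85.3288862655632
```

The side depth is trustworthy: lid 57.1 mm, handle 84.7 mm. The caps are at fr 97.6, bl 95.4, fl 97 and br 90.2 mm. A toe 4 to 4.5 mm below the lid's first height means a cap top at about 78.7 mm. Order: fr, bl, fl, br.

```bash
python3 -m pendant '[[[0.038,0.024,0,0,0,0,1],[0.03,0.035,0,0,0,0,1],[0.01,0.035,0,0,0,0,1],[0,0,0.02,0,0,0,1],[0,0,0.02,0,0,0,1],[0,0,0.01,0,0,0,1],[0,0,0,0,0,0,1],[0,0,0,0,0,0,1]]]'|grep force;python3 h.py
```

```text
wrist_force: [0.1, 1.0, -0.2]
t 10.4 base xy mm [-51.1 -94.1] tip z mm 87.5 toolx yaw -0.2496 tilt [-0. -0. -1.] F base [-0.11  0.98] -0.25 open -0.002 q6 -0.21
```

```bash
python3 -m pendant '[[[-0.004,0,0.004,0,0,0,1],[0,0,0.003,0,0,0,1]]]'|grep force;python3 h.py; for i in 1 2 3 4; do :; done; python3 -m pendant '[[[0,0,0.002,0,0,0,1]]]'|grep force; python3 -m pendant '[[[0,0,0.002,0,0,0,1]]]'|grep force; python3 -m pendant '[[[0,0,0.002,0,0,0,1]]]'|grep force;python3 h.py
```

```text
wrist_force: [-0.4, 0.2, 0.8]
t 10.6 base xy mm [-55.6 -94. ] tip z mm 80.8 toolx yaw -0.2495 tilt [ 1.e-03 -5.e-04 -1.e+00] F base [-0.46  0.12] 0.83 open 0.002 q6 -0.21
wrist_force: [0.4, -0.4, 1.1]
wrist_force: [0.2, 0.0, -0.8]
wrist_force: [-3.1, 1.7, 9.0]
t 10.9 base xy mm [-55.4 -94.2] tip z mm 75.0 toolx yaw -0.2498 tilt [ 4.e-04 -2.e-04 -1.e+00] F base [-3.44  0.87] 9.0 open -0.003 q6 -0.21
```

Contact came at TCP z of about 100.3 mm on a 97 mm cap, so the real tips are about 3 mm ahead of the TCP. I'll keep pushing and watch the force.

```bash
python3 -m pendant '[[[0,0,0.002,0,0,0,1],[0,0,0.002,0,0,0,1]]]'|egrep 'force|pos'; python3 -m pendant '[[[0,0,0.002,0,0,0,1],[0,0,0.002,0,0,0,1]]]'|egrep 'force|pos';python3 -m pendant '[[[0,0,0.002,0,0,0,1],[0,0,0.0015,0,0,0,1]]]'|egrep 'force|pos';python3 h.py
```

```text
eef_pos: [0.467, -0.0982, 0.0962]
wrist_force: [-3.1, 1.2, 8.6]
eef_pos: [0.467, -0.0982, 0.0922]
wrist_force: [-2.9, 1.0, 9.4]
eef_pos: [0.4669, -0.0982, 0.0887]
wrist_force: [-3.2, 1.3, 9.1]
t 11.5 base xy mm [-55.4 -94.2] tip z mm 63.7 toolx yaw -0.2498 tilt [ 2.e-04 -2.e-04 -1.e+00] F base [-3.38  0.49] 9.14 open 0.003 q6 -0.21
```

```bash
for k in 1; do python3 -m pendant '[[[0,0,0.001,0,0,0,1]]]'|egrep 'force|pos'; python3 -m pendant '[[[0,0,0.001,0,0,0,1]]]'|egrep 'force|pos';python3 -m pendant '[[[0,0,0.001,0,0,0,1]]]'|egrep 'force|pos';python3 -m pendant '[[[0,0,0.001,0,0,0,1]]]'|egrep 'force|pos';python3 -m pendant '[[[0,0,0.001,0,0,0,1]]]'|egrep 'force|pos'; python3 -m pendant '[[[0,0,0.001,0,0,0,1]]]'|egrep 'force|pos'; done;python3 h.py
```

```text
eef_pos: [0.467, -0.0982, 0.0877]
wrist_force: [-4.1, 1.0, 8.4]
eef_pos: [0.467, -0.0982, 0.0868]
wrist_force: [-3.8, 0.8, 8.3]
eef_pos: [0.467, -0.0983, 0.0858]
wrist_force: [-4.0, 1.7, 8.3]
eef_pos: [0.467, -0.0982, 0.0848]
wrist_force: [-3.4, 2.3, 10.1]
eef_pos: [0.467, -0.0983, 0.0838]
wrist_force: [-3.0, 1.3, 9.9]
eef_pos: [0.4669, -0.0982, 0.0829]
wrist_force: [-4.0, 2.0, 10.0]
t 12.1 base xy mm [-55.4 -94.2] tip z mm 57.9 toolx yaw -0.2498 tilt [ 2.e-04 -2.e-04 -1.e+00] F base [-4.38  0.91] 10.0 open -0.002 q6 -0.21
```

```bash
python3 - <<'E'
from h import *
im,d=ctrl.camera("side");heights("side",im,d)
cv2.imwrite(f"pics/side6.png",cv2.resize(im[170:300,200:370,::-1],None,fx=4.5,fy=4.5,interpolation=cv2.INTER_CUBIC))
E
```

```text
side bl 81 [94.4 95.5 96.8]
side br 115 [88.9 89.8 90.8]
side fl 19 [96.1 96.4 97.3]
side fr 19 [78.6 79.1 79.7]
side lid plane n 2066 z0 mm 55.64671784743673 slopes deg [1.11 1.31]
handle 73 83.91469851717787
```

View pics/side6.png

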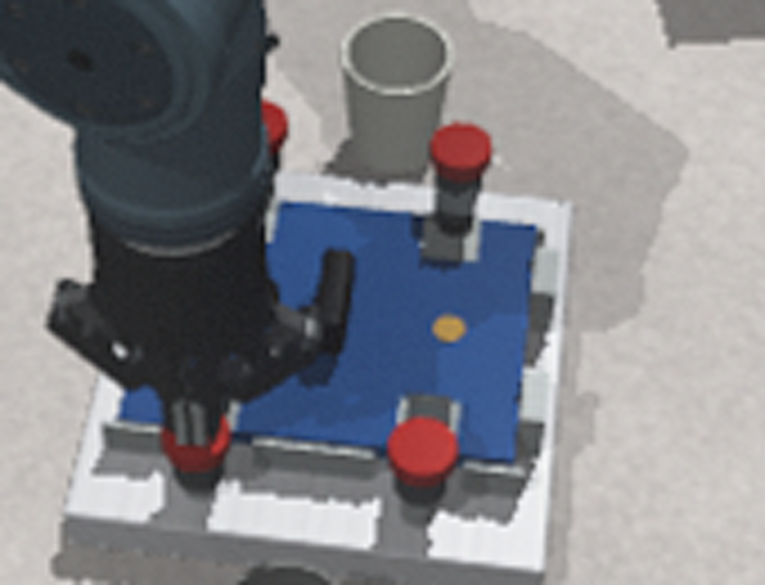

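Clamp fr: the cap is at 79.1 mm, and the lid is tilted 1.7° with its corner about 3.9 mm down, as predicted. One 0.5 mm nudge, then lift and go to bl.

```bash
python3 -m pendant '[[[0,0,0.0005,0,0,0,1]]]'|egrep 'force|pos'; python3 -m pendant '[[[0,0,-0.01,0,0,0,1],[0,0,-0.03,0,0,0,1],[0,-0.01,-0.03,0,0,0,1],[0.02,-0.04,0,0,0,0,1],[0.03,-0.04,0,0,0,0,1],[0.03,-0.04,0,0,0,0,1],[0.03,-0.04,0,0,0,0,1],[0,-0.018,0.01,0,0,0,1],[0,0,0.02,0,0,0,1],[0,0,0.01,0,0,0,1]]]'|grep force;python3 -m pendant '[[[0,0,0.005,0,0,0,1],[0,0,0,0,0,0,1]]]'|grep force; python3 h.py
```

```text
eef_pos: [0.467, -0.0982, 0.0824]
wrist_force: [-4.4, 1.6, 10.8]
wrist_force: [-0.2, -1.2, -0.9]
wrist_force: [-0.0, 0.3, 0.2]
t 13.45 base xy mm [53.5 93.2] tip z mm 80.8 toolx yaw -0.2508 tilt [-1.6e-03  1.0e-04 -1.0e+00] F base [-0.07  0.28] 0.2 open 0.003 q6 0.15
```

```bash
python3 -m pendant '[[[0.0015,-0.001,0.003,0,0,0,1],[0,0,0.002,0,0,0,1],[0,0,0.002,0,0,0,1]]]'|egrep 'force|pos'; python3 -m pendant '[[[0,0,0.002,0,0,0,1],[0,0,0.002,0,0,0,1]]]'|egrep 'force|pos';python3 -m pendant '[[[0,0,0.002,0,0,0,1],[0,0,0.002,0,0,0,1],[0,0,0.002,0,0,0,1]]]'|egrep 'force|pos';python3 h.py
```

```text
eef_pos: [0.6219, 0.0571, 0.1]
wrist_force: [-0.0, 0.2, 0.2]
eef_pos: [0.622, 0.0572, 0.0968]
wrist_force: [-3.9, -0.4, 9.4]
eef_pos: [0.622, 0.0572, 0.091]
wrist_force: [-3.9, -0.3, 9.4]
t 14.25 base xy mm [56.2 94.8] tip z mm 66.0 toolx yaw -0.25 tilt [ 1.1e-03 -5.0e-04 -1.0e+00] F base [-3.74 -1.31] 9.43 open 0.003 q6 0.15
```

```bash
python3 -m pendant '[[[0,0,0.002,0,0,0,1],[0,0,0.002,0,0,0,1]]]'|egrep 'force|pos'; python3 -m pendant '[[[0,0,0.001,0,0,0,1],[0,0,0.001,0,0,0,1]]]'|egrep 'force|pos';python3 -m pendant '[[[0,0,0.001,0,0,0,1],[0,0,0.001,0,0,0,1]]]'|egrep 'force|pos'; python3 -m pendant '[[[0,0,0.001,0,0,0,1]]]'|egrep 'force|pos'
```

```text
eef_pos: [0.622, 0.0572, 0.087]
wrist_force: [-4.6, -0.6, 9.7]
eef_pos: [0.622, 0.0572, 0.0851]
wrist_force: [-4.5, -0.9, 9.7]
eef_pos: [0.622, 0.0572, 0.0832]
wrist_force: [-5.8, -1.1, 10.5]
eef_pos: [0.622, 0.0572, 0.0823]
wrist_force: [-4.5, 0.3, 11.1]
```

```bash
python3 -m pendant '[[[0,0,-0.01,0,0,0,1],[0,0,-0.025,0,0,0,1],[-0.03,0,-0.015,0,0,0,1],[-0.04,0,0,0,0,0,1],[-0.03,0,0,0,0,0,1],[-0.011,0,0.01,0,0,0,1],[0,0,0.01,0,0,0,1],[0,0,0,0,0,0,1]]]'|grep force; python3 h.py; python3 - <<'E'
from h import *
im,d=ctrl.camera("side");heights("side",im,d)
E
```

```text
wrist_force: [-0.1, 0.3, 0.3]
t 15.75 base xy mm [-55.6  94.7] tip z mm 84.5 toolx yaw -0.2499 tilt [-0.0013  0.     -1.    ] F base [-0.19  0.22] 0.32 open 0.004 q6 0.19
side bl 77 [77.9 78.7 79.8]
side br 110 [89.2 89.9 90.7]
side fl 46 [96.2 97.5 98.3]
side fr 105 [77.7 78.5 79.5]
side lid plane n 2819 z0 mm 52.78388277162222 slopes deg [-0.02 -0.03]
handle 71 80.7940498885964
```

After bl the lid is level again and 4.3 mm down, with caps fr at 78.5 and bl at 78.7 mm. Now fl.

```bash
python3 -m pendant '[[[0,0,0.004,0,0,0,1],[0,0,0.003,0,0,0,1],[0,0,0.002,0,0,0,1],[0,0,0.002,0,0,0,1]]]'|egrep 'force|pos'; python3 -m pendant '[[[0,0,0.002,0,0,0,1],[0,0,0.002,0,0,0,1],[0,0,0.002,0,0,0,1]]]'|egrep 'force|pos';python3 -m pendant '[[[0,0,0.002,0,0,0,1],[0,0,0.002,0,0,0,1],[0,0,0.002,0,0,0,1]]]'|egrep 'force|pos';python3 h.py
```

```text
eef_pos: [0.5143, 0.0847, 0.0998]
wrist_force: [-4.0, -0.3, 9.1]
eef_pos: [0.5144, 0.0847, 0.0944]
wrist_force: [-3.7, -0.3, 9.6]
eef_pos: [0.5143, 0.0847, 0.0883]
wrist_force: [-4.3, -0.4, 9.5]
t 16.8 base xy mm [-54.9  94.8] tip z mm 63.3 toolx yaw -0.2499 tilt [ 4.e-04 -3.e-04 -1.e+00] F base [-4.07 -1.45] 9.51 open -0.001 q6 0.19
```

```bash
python3 -m pendant '[[[0,0,0.002,0,0,0,1],[0,0,0.002,0,0,0,1]]]'|egrep 'force|pos'; python3 -m pendant '[[[0,0,0.001,0,0,0,1]]]'|egrep 'force|pos';python3 -m pendant '[[[0,0,0.001,0,0,0,1]]]'|egrep 'force|pos'; python3 -m pendant '[[[0,0,0.0008,0,0,0,1]]]'|egrep 'force|pos'; python3 -m pendant '[[[0,0,-0.01,0,0,0,1],[0,0,-0.025,0,0,0,1],[0,0,-0.025,0,0,0,1],[0.02,0.035,-0.01,0,0,0,1],[0.03,0.04,0,0,0,0,1],[0.03,0.04,0,0,0,0,1],[0.03,0.04,0,0,0,0,1],[0,0.034,0.01,0,0,0,1],[0,0,0.02,0,0,0,1],[0,0,0,0,0,0,1]]]'|grep force; python3 h.py
```

```text
eef_pos: [0.5144, 0.0847, 0.0844]
wrist_force: [-3.4, 0.3, 9.3]
eef_pos: [0.5144, 0.0847, 0.0833]
wrist_force: [-3.9, -0.6, 9.2]
eef_pos: [0.5143, 0.0847, 0.0823]
wrist_force: [-4.1, -0.6, 9.6]
eef_pos: [0.5144, 0.0847, 0.0816]
wrist_force: [-4.3, -0.6, 9.4]
wrist_force: [-0.9, 0.8, -0.5]
t 18.3 base xy mm [ 53.2 -95.1] tip z mm 93.2 toolx yaw -0.2524 tilt [-0.0044  0.0021 -1.    ] F base [-1.1   0.57] -0.45 open -0.0 q6 -0.17
```

```bash
python3 -m pendant '[[[0.001,0,0.01,0,0,0,1],[0,0,0.006,0,0,0,1],[0,0,0.003,0,0,0,1],[0,0,0.002,0,0,0,1],[0,0,0.002,0,0,0,1]]]'|egrep 'force|pos'; python3 h.py; python3 -m pendant '[[[0,0,0.002,0,0,0,1],[0,0,0.002,0,0,0,1]]]'|egrep 'force|pos';python3 -m pendant '[[[0,0,0.002,0,0,0,1],[0,0,0.002,0,0,0,1]]]'|egrep 'force|pos'
```

```text
eef_pos: [0.575, -0.1254, 0.0978]
wrist_force: [0.8, -0.8, -0.2]
t 18.8 base xy mm [ 56.1 -93.6] tip z mm 72.8 toolx yaw -0.2492 tilt [ 6.e-04 -2.e-04 -1.e+00] F base [ 0.99 -0.54] -0.2 open -0.003 q6 -0.17
eef_pos: [0.5749, -0.1257, 0.0937]
wrist_force: [-1.4, -1.5, 8.2]
eef_pos: [0.575, -0.1258, 0.0907]
wrist_force: [-3.5, 1.2, 9.0]
```

```bash
python3 -m pendant '[[[0,0,0.002,0,0,0,1],[0,0,0.002,0,0,0,1],[0,0,0.002,0,0,0,1]]]'|egrep 'force|pos'; python3 -m pendant '[[[0,0,0.001,0,0,0,1]]]'|egrep 'force|pos';python3 -m pendant '[[[0,0,0.001,0,0,0,1]]]'|egrep 'force|pos'; python3 -m pendant '[[[0,0,0.001,0,0,0,1]]]'|egrep 'force|pos'
```

```text
eef_pos: [0.575, -0.1258, 0.0848]
wrist_force: [-4.5, 1.2, 9.0]
eef_pos: [0.575, -0.1258, 0.0838]
wrist_force: [-3.4, 2.4, 9.4]
eef_pos: [0.575, -0.1258, 0.0829]
wrist_force: [-3.8, 1.3, 9.6]
eef_pos: [0.575, -0.1258, 0.082]
wrist_force: [-4.5, 1.9, 11.8]
```

```bash
python3 -m pendant '[[[0,0,0.0004,0,0,0,1],[0,0,-0.01,0,0,0,1],[0,0,-0.02,0,0,0,1],[-0.03,0,-0.005,0,0,0,1],[-0.04,0,0,0,0,0,1],[-0.03,0,0,0,0,0,1],[-0.011,0,0.01,0,0,0,1],[0,0,0.01,0,0,0,1],[0,0,0,0,0,0,1]]]'|grep force; python3 h.py; python3 - <<'E'
from h import *
im,d=ctrl.camera("side");heights("side",im,d)
im,d=ctrl.camera("top");heights("top",im,d)
cv2.imwrite(f"pics/top7.png",cv2.resize(im[150:280,225:395,::-1],None,fx=4.5,fy=4.5,interpolation=cv2.INTER_CUBIC))
E
```

```text
wrist_force: [-0.8, -1.4, -0.5]
t 20.7 base xy mm [-55.4 -94.2] tip z mm 69.4 toolx yaw -0.2503 tilt [-9.e-04  5.e-04 -1.e+00] F base [-0.46 -1.53] -0.45 open -0.001 q6 -0.21
side bl 79 [77.1 78.2 79.2]
side br 113 [76.9 77.7 78.6]
side fl 16 [77.1 77.4 78.1]
side fr 58 [77.5 78.6 79.6]
side lid plane n 2068 z0 mm 52.14262444743199 slopes deg [0.07 0.01]
handle 67 80.20078554581833
top bl 65 [78.3 79.7 81.5]
top br 44 [77.3 79.8 82.2]
top fl 68 [75.8 78.  80.1]
top fr 0 
top lid plane n 1853 z0 mm 52.93111197497665 slopes deg [0.01 0.03]
handle 53 81.44286852948038
```

Round 1 is done: all caps are at 77.4 to 78.6 mm and the lid is level, 4.9 mm down. Round 2 adds about 3 mm at each clamp, in small steps, feeling for the seat.

```bash
python3 -m pendant '[[[0,0,0.006,0,0,0,1],[0,0,0.004,0,0,0,1],[0,0,0.002,0,0,0,1]]]'|egrep 'force|pos'; python3 -m pendant '[[[0,0,0.001,0,0,0,1]]]'|egrep 'force|pos';python3 -m pendant '[[[0,0,0.001,0,0,0,1]]]'|egrep 'force|pos'; python3 -m pendant '[[[0,0,0.001,0,0,0,1]]]'|egrep 'force|pos'
```

```text
eef_pos: [0.4671, -0.0982, 0.0826]
wrist_force: [0.5, -0.7, 1.2]
eef_pos: [0.4672, -0.0983, 0.0823]
wrist_force: [-3.2, 1.1, 9.7]
eef_pos: [0.4672, -0.0983, 0.0817]
wrist_force: [-4.2, 2.3, 8.7]
eef_pos: [0.4672, -0.0983, 0.0809]
wrist_force: [-4.3, 2.0, 10.3]
```

```bash
python3 -m pendant '[[[0,0,0.001,0,0,0,1]]]'|egrep 'force|pos';python3 -m pendant '[[[0,0,0.0005,0,0,0,1]]]'|egrep 'force|pos'; python3 -m pendant '[[[0,0,0.0005,0,0,0,1]]]'|egrep 'force|pos'
```

```text
eef_pos: [0.4673, -0.0983, 0.0801]
wrist_force: [-5.1, 0.5, 12.1]
eef_pos: [0.4673, -0.0983, 0.0796]
wrist_force: [-4.6, 2.2, 11.4]
eef_pos: [0.4673, -0.0983, 0.0792]
wrist_force: [-5.3, 2.7, 12.2]
```

```bash
python3 -m pendant '[[[0,0,0.0005,0,0,0,1]]]'|egrep 'force|pos'; python3 - <<'E'
from h import *
im,d=ctrl.camera("side");heights("side",im,d)
E
```

```text
eef_pos: [0.4673, -0.0983, 0.0787]
wrist_force: [-5.3, 2.4, 11.9]
side bl 77 [77.5 78.6 79.8]
side br 112 [77.2 78.1 78.9]
side fl 12 [77.3 78.5 79. ]
side fr 15 [73.5 74.2 74.5]
side lid plane n 2062 z0 mm 50.96817449337411 slopes deg [0.73 0.8 ]
handle 72 78.96234543968819
```

The fr toe is about 8 mm down with no seat yet, and the tilt is 1.1°. Next is bl.

```bash
python3 -m pendant '[[[0,0,-0.015,0,0,0,1],[0,0,-0.035,0,0,0,1],[0.015,-0.025,0,0,0,0,1],[0.025,-0.042,0,0,0,0,1],[0.025,-0.042,0,0,0,0,1],[0.025,-0.042,0,0,0,0,1],[0.021,-0.037,0.01,0,0,0,1],[0,0,0.02,0,0,0,1],[0,0,0.01,0,0,0,1],[0,0,0,0,0,0,1]]]'|egrep 'force|pos'; python3 h.py
```

```text
eef_pos: [0.6192, 0.0564, 0.0852]
wrist_force: [-0.2, -0.4, -0.3]
t 22.85 base xy mm [53.7 93.4] tip z mm 60.2 toolx yaw -0.25 tilt [-5.e-03  3.e-04 -1.e+00] F base [-0.1  -0.41] -0.29 open 0.0 q6 0.15
```

```bash
python3 -m pendant '[[[0.001,-0.0005,0.001,0,0,0,1],[0,0,0.001,0,0,0,1]]]'|egrep 'force|pos'; python3 -m pendant '[[[0,0,0.001,0,0,0,1],[0,0,0.001,0,0,0,1]]]'|egrep 'force|pos';python3 -m pendant '[[[0,0,0.001,0,0,0,1]]]'|egrep 'force|pos';python3 -m pendant '[[[0,0,0.0005,0,0,0,1]]]'|egrep 'force|pos'; python3 -m pendant '[[[0,0,0.0005,0,0,0,1]]]'|egrep 'force|pos'
```

```text
eef_pos: [0.6229, 0.0558, 0.0868]
wrist_force: [-0.4, 0.1, 0.3]
eef_pos: [0.6227, 0.0562, 0.0844]
wrist_force: [-0.7, 1.0, 0.7]
eef_pos: [0.6225, 0.0564, 0.0831]
wrist_force: [-0.7, -0.0, 0.5]
eef_pos: [0.6223, 0.0566, 0.0823]
wrist_force: [0.1, 0.3, 3.9]
eef_pos: [0.6224, 0.0566, 0.0823]
wrist_force: [-3.4, -0.6, 6.0]
```

```bash
python3 -m pendant '[[[0,0,0.0005,0,0,0,1]]]'|egrep 'force|pos'; python3 -m pendant '[[[0,0,0.0005,0,0,0,1]]]'|egrep 'force|pos'; python3 -m pendant '[[[0,0,0.0005,0,0,0,1]]]'|egrep 'force|pos'
```

```text
eef_pos: [0.6225, 0.0566, 0.0822]
wrist_force: [-4.2, 0.2, 10.6]
eef_pos: [0.6225, 0.0566, 0.082]
wrist_force: [-5.4, -0.1, 11.0]
eef_pos: [0.6225, 0.0566, 0.0817]
wrist_force: [-5.4, -0.6, 11.3]
```

```bash
python3 -m pendant '[[[0,0,0.001,0,0,0,1]]]'|egrep 'force|pos'; python3 -m pendant '[[[0,0,0.001,0,0,0,1]]]'|egrep 'force|pos'; python3 -m pendant '[[[0,0,0.0005,0,0,0,1]]]'|egrep 'force|pos'; python3 -m pendant '[[[0,0,0.0005,0,0,0,1]]]'|egrep 'force|pos'
```

```text
eef_pos: [0.6226, 0.0566, 0.0808]
wrist_force: [-5.3, -0.9, 11.4]
eef_pos: [0.6225, 0.0566, 0.0798]
wrist_force: [-5.4, -1.3, 12.2]
eef_pos: [0.6225, 0.0566, 0.0793]
wrist_force: [-4.9, -1.2, 11.9]
eef_pos: [0.6225, 0.0566, 0.0789]
wrist_force: [-5.3, -0.5, 11.1]
```

```bash
python3 -m pendant '[[[0,0,0.0005,0,0,0,1]]]'|egrep 'force|pos'; python3 -m pendant '[[[0,0,0.0004,0,0,0,1]]]'|egrep 'force|pos'
```

```text
eef_pos: [0.6225, 0.0566, 0.0785]
wrist_force: [-6.3, -0.5, 13.1]
eef_pos: [0.6226, 0.0566, 0.0781]
wrist_force: [-6.7, -1.0, 12.6]
```

```bash
python3 -m pendant '[[[0,0,-0.012,0,0,0,1],[-0.01,0,-0.02,0,0,0,1],[-0.035,0,0,0,0,0,1],[-0.035,0,0,0,0,0,1],[-0.031,0,0.008,0,0,0,1],[0,0,0.01,0,0,0,1],[0,0,0.006,0,0,0,1],[0,0,0,0,0,0,1]]]'|egrep 'force|pos'; python3 h.py; python3 - <<'E'
from h import *
im,d=ctrl.camera("side");heights("side",im,d)
E
```

```text
eef_pos: [0.5154, 0.0839, 0.0839]
wrist_force: [0.3, -0.9, 0.4]
t 25.25 base xy mm [-53.6  94.3] tip z mm 58.9 toolx yaw -0.2503 tilt [-1.e-04 -0.e+00 -1.e+00] F base [ 0.56 -0.81] 0.42 open -0.003 q6 0.18
side bl 78 [73.4 74.3 75.4]
side br 112 [77.3 78.3 79.1]
side fl 23 [77.4 78.  79. ]
side fr 101 [74.3 75.1 75.9]
side lid plane n 2819 z0 mm 49.06000236781853 slopes deg [-0.08 -0.22]
handle 72 76.96169586725793
```

The lid is level and 8.0 mm down. Now fl, then br, a little past that.

```bash
python3 -m pendant '[[[-0.001,0,0.001,0,0,0,1],[0,0,0.001,0,0,0,1],[0,0,0.001,0,0,0,1],[0,0,0.001,0,0,0,1]]]'|egrep 'force|pos'; python3 -m pendant '[[[0,0,0.001,0,0,0,1],[0,0,0.0005,0,0,0,1]]]'|egrep 'force|pos';python3 -m pendant '[[[0,0,0.0005,0,0,0,1]]]'|egrep 'force|pos';python3 -m pendant '[[[0,0,0.0005,0,0,0,1]]]'|egrep 'force|pos'; python3 -m pendant '[[[0,0,0.0005,0,0,0,1]]]'|egrep 'force|pos'
```

```text
eef_pos: [0.5145, 0.0842, 0.0812]
wrist_force: [-2.7, -0.9, 9.0]
eef_pos: [0.5145, 0.0842, 0.0799]
wrist_force: [-3.8, -0.5, 9.5]
eef_pos: [0.5145, 0.0843, 0.0795]
wrist_force: [-3.4, -1.0, 8.9]
eef_pos: [0.5145, 0.0842, 0.079]
wrist_force: [-3.2, -0.8, 9.2]
eef_pos: [0.5145, 0.0842, 0.0785]
wrist_force: [-3.8, 0.3, 9.2]
```

```bash
python3 -m pendant '[[[0,0,0.0005,0,0,0,1]]]'|egrep 'force|pos';python3 -m pendant '[[[0,0,0.0005,0,0,0,1]]]'|egrep 'force|pos'; python3 -m pendant '[[[0,0,-0.014,0,0,0,1],[0,0,-0.035,0,0,0,1],[0.015,0.027,0,0,0,0,1],[0.025,0.042,0,0,0,0,1],[0.025,0.042,0,0,0,0,1],[0.025,0.042,0,0,0,0,1],[0.02,0.035,0.01,0,0,0,1],[0,0,0.02,0,0,0,1],[0,0,0.01,0,0,0,1],[0,0,0,0,0,0,1]]]'|egrep 'force|pos'; python3 h.py
```

```text
eef_pos: [0.5145, 0.0842, 0.078]
wrist_force: [-3.7, -0.3, 9.7]
eef_pos: [0.5145, 0.0843, 0.0777]
wrist_force: [-4.2, 0.3, 12.6]
eef_pos: [0.5724, -0.1241, 0.0837]
wrist_force: [-0.6, -0.1, -0.5]
t 27.4 base xy mm [ 53.2 -93. ] tip z mm 58.7 toolx yaw -0.25 tilt [-0.0036  0.0018 -1.    ] F base [-0.61 -0.22] -0.45 open -0.001 q6 -0.17
```

```bash
python3 -m pendant '[[[0.001,0,0.001,0,0,0,1],[0,0,0.001,0,0,0,1],[0,0,0.001,0,0,0,1],[0,0,0.001,0,0,0,1]]]'|egrep 'force|pos'; python3 -m pendant '[[[0,0,0.001,0,0,0,1],[0,0,0.001,0,0,0,1]]]'|egrep 'force|pos';python3 -m pendant '[[[0,0,0.0005,0,0,0,1]]]'|egrep 'force|pos'
```

```text
eef_pos: [0.5753, -0.1249, 0.0819]
wrist_force: [0.1, -0.8, -0.8]
eef_pos: [0.5753, -0.125, 0.0806]
wrist_force: [-3.8, 3.6, 9.8]
eef_pos: [0.5753, -0.125, 0.0802]
wrist_force: [-3.2, 2.3, 8.5]
```

```bash
python3 -m pendant '[[[0,0,0.001,0,0,0,1]]]'|egrep 'force|pos'; python3 -m pendant '[[[0,0,0.0005,0,0,0,1]]]'|egrep 'force|pos';python3 -m pendant '[[[0,0,0.0005,0,0,0,1]]]'|egrep 'force|pos';python3 -m pendant '[[[0,0,0.0005,0,0,0,1]]]'|egrep 'force|pos'
```

```text
eef_pos: [0.5753, -0.125, 0.0793]
wrist_force: [-2.7, 1.8, 9.0]
eef_pos: [0.5753, -0.125, 0.0788]
wrist_force: [-3.7, 2.8, 9.9]
eef_pos: [0.5753, -0.125, 0.0785]
wrist_force: [-3.6, 2.7, 11.9]
eef_pos: [0.5754, -0.125, 0.0781]
wrist_force: [-4.6, 2.4, 11.6]
```

```bash
python3 -m pendant '[[[0,0,0.0005,0,0,0,1]]]'|egrep 'force|pos'; python3 -m pendant '[[[0,0,-0.012,0,0,0,1],[-0.01,0,-0.012,0,0,0,1],[-0.035,0,0,0,0,0,1],[-0.035,0,0,0,0,0,1],[-0.031,0,0.008,0,0,0,1],[0,0,0.009,0,0,0,1],[0,0,0.003,0,0,0,1],[0,0,0,0,0,0,1]]]'|egrep 'force|pos'; python3 h.py; python3 - <<'E'
from h import *
im,d=ctrl.camera("side");heights("side",im,d)
E
```

```text
eef_pos: [0.5753, -0.1251, 0.0777]
wrist_force: [-5.4, 2.5, 13.0]
eef_pos: [0.4683, -0.0983, 0.08]
wrist_force: [-0.3, 0.4, -0.0]
t 29.4 base xy mm [-54.  -93.9] tip z mm 55.0 toolx yaw -0.2501 tilt [ 9.e-04 -4.e-04 -1.e+00] F base [-0.42  0.28] -0.05 open 0.003 q6 -0.21
side bl 75 [73.9 74.9 76. ]
side br 112 [72.9 73.8 74.9]
side fl 8 [72.  73.1 74.1]
side fr 24 [74.2 75.3 75.7]
side lid plane n 2027 z0 mm 48.56373226022348 slopes deg [-0.09  0.02]
handle 69 76.13441748754376
```

Lid level, 8.5 mm down, no stiffening yet. Round 3: fr.

```bash
python3 -m pendant '[[[-0.001,0,0.001,0,0,0,1],[0,0,0.001,0,0,0,1]]]'|egrep 'force|pos'; python3 -m pendant '[[[0,0,0.0005,0,0,0,1]]]'|egrep 'force|pos';python3 -m pendant '[[[0,0,0.0005,0,0,0,1]]]'|egrep 'force|pos';python3 -m pendant '[[[0,0,0.0005,0,0,0,1]]]'|egrep 'force|pos'
```

```text
eef_pos: [0.4673, -0.098, 0.0785]
wrist_force: [-2.6, 0.8, 10.0]
eef_pos: [0.4673, -0.098, 0.0782]
wrist_force: [-2.1, -0.3, 8.9]
eef_pos: [0.4674, -0.098, 0.0779]
wrist_force: [-1.8, 1.2, 9.7]
eef_pos: [0.4674, -0.0981, 0.0777]
wrist_force: [-3.2, 0.8, 13.9]
```

```bash
python3 -m pendant '[[[0,0,0.0005,0,0,0,1]]]'|egrep 'force|pos';python3 -m pendant '[[[0,0,0.0005,0,0,0,1]]]'|egrep 'force|pos'; python3 -m pendant '[[[0,0,0.0005,0,0,0,1]]]'|egrep 'force|pos'
```

```text
eef_pos: [0.4674, -0.0981, 0.0773]
wrist_force: [-3.9, 1.4, 14.6]
eef_pos: [0.4674, -0.0981, 0.077]
wrist_force: [-4.8, 1.1, 16.8]
eef_pos: [0.4674, -0.0981, 0.0768]
wrist_force: [-5.5, 1.8, 19.1]
```

The seat is felt at fr: the force rises from 9.7 to 19.1 N over 1.1 mm. Stop here and go to bl.

```bash
python3 -m pendant '[[[0,0,-0.015,0,0,0,1],[0,0,-0.035,0,0,0,1],[0.015,-0.025,0,0,0,0,1],[0.025,-0.042,0,0,0,0,1],[0.025,-0.042,0,0,0,0,1],[0.025,-0.042,0,0,0,0,1],[0.021,-0.037,0.01,0,0,0,1],[0,0,0.02,0,0,0,1],[0,0,0.01,0,0,0,1],[0,0,0,0,0,0,1]]]'|egrep 'force|pos'; python3 h.py;python3 - <<'E'
from h import *
im,d=ctrl.camera("side");heights("side",im,d)
E
```

```text
eef_pos: [0.6185, 0.0571, 0.0824]
wrist_force: [-0.3, -0.3, -0.2]
t 31.25 base xy mm [52.8 94. ] tip z mm 57.4 toolx yaw -0.25 tilt [-4.9e-03  3.0e-04 -1.0e+00] F base [-0.2 -0.4] -0.25 open -0.002 q6 0.15
side bl 30 [73.3 74.  75.4]
side br 109 [73.1 74.3 75. ]
side fl 74 [73.  73.9 75.1]
side fr 85 [72.  73.2 74.2]
side lid plane n 2877 z0 mm 48.4312604980376 slopes deg [0.1  0.07]
handle 74 76.4603408325485
```

```bash
python3 -m pendant '[[[0.001,0,0.001,0,0,0,1],[0,0,0.001,0,0,0,1],[0,0,0.001,0,0,0,1]]]'|egrep 'force|pos'; python3 -m pendant '[[[0,0,0.001,0,0,0,1],[0,0,0.001,0,0,0,1]]]'|egrep 'force|pos';python3 -m pendant '[[[0,0,0.0005,0,0,0,1]]]'|egrep 'force|pos';python3 -m pendant '[[[0,0,0.0005,0,0,0,1]]]'|egrep 'force|pos'
```

```text
eef_pos: [0.6219, 0.0563, 0.0828]
wrist_force: [-0.4, 0.5, -0.0]
eef_pos: [0.6215, 0.0567, 0.0801]
wrist_force: [0.4, -0.5, -0.2]
eef_pos: [0.6213, 0.0569, 0.0793]
wrist_force: [-0.3, -0.1, -0.2]
eef_pos: [0.6214, 0.0569, 0.0788]
wrist_force: [-1.1, 0.5, 0.3]
```

```bash
python3 -m pendant '[[[0,0,0.0005,0,0,0,1]]]'|egrep 'force|pos'; python3 -m pendant '[[[0,0,0.0005,0,0,0,1]]]'|egrep 'force|pos';python3 -m pendant '[[[0,0,0.0005,0,0,0,1]]]'|egrep 'force|pos';python3 -m pendant '[[[0,0,0.0005,0,0,0,1]]]'|egrep 'force|pos'
```

```text
eef_pos: [0.6214, 0.057, 0.0782]
wrist_force: [-0.0, -0.2, 0.8]
eef_pos: [0.6215, 0.0569, 0.0782]
wrist_force: [-2.4, 0.4, 5.2]
eef_pos: [0.6215, 0.057, 0.0781]
wrist_force: [-4.1, 0.5, 8.7]
eef_pos: [0.6215, 0.057, 0.078]
wrist_force: [-3.8, 0.3, 11.3]
```

```bash
python3 -m pendant '[[[0,0,0.0005,0,0,0,1]]]'|egrep 'force|pos'; python3 -m pendant '[[[0,0,0.0003,0,0,0,1]]]'|egrep 'force|pos'
```

```text
eef_pos: [0.6215, 0.057, 0.0778]
wrist_force: [-5.1, 0.1, 11.8]
eef_pos: [0.6216, 0.057, 0.0777]
wrist_force: [-6.3, -0.3, 12.7]
```

```bash
python3 -m pendant '[[[0,0,0.0005,0,0,0,1]]]'|egrep 'force|pos'; python3 -m pendant '[[[0,0,0.0004,0,0,0,1]]]'|egrep 'force|pos'; python3 -m pendant '[[[0,0,0.0003,0,0,0,1]]]'|egrep 'force|pos'
```

```text
eef_pos: [0.6216, 0.057, 0.0774]
wrist_force: [-6.0, -0.2, 15.6]
eef_pos: [0.6216, 0.057, 0.0772]
wrist_force: [-7.9, 0.8, 15.9]
eef_pos: [0.6216, 0.057, 0.0771]
wrist_force: [-8.8, -0.1, 18.3]
```

bl is seated too: 11.8 to 18.3 N over 0.7 mm. Next is fl.

```bash
python3 -m pendant '[[[0,0,-0.012,0,0,0,1],[-0.01,0,-0.02,0,0,0,1],[-0.035,0,0,0,0,0,1],[-0.035,0,0,0,0,0,1],[-0.03,0,0.008,0,0,0,1],[0,0,0.01,0,0,0,1],[0,0,0.008,0,0,0,1],[0,0,0.002,0,0,0,1],[0,0,0,0,0,0,1]]]'|egrep 'force|pos'; python3 h.py
```

```text
eef_pos: [0.5157, 0.0837, 0.0785]
wrist_force: [0.1, -0.2, -0.5]
t 33.8 base xy mm [-53.3  94.2] tip z mm 53.5 toolx yaw -0.2505 tilt [ 0. -0. -1.] F base [ 0.17 -0.14] -0.45 open -0.001 q6 0.18
```

```bash
python3 -m pendant '[[[-0.001,0,0.0005,0,0,0,1]]]'|egrep 'force|pos';python3 -m pendant '[[[0,0,0.0005,0,0,0,1]]]'|egrep 'force|pos'; python3 -m pendant '[[[0,0,0.0005,0,0,0,1]]]'|egrep 'force|pos';python3 -m pendant '[[[0,0,0.0005,0,0,0,1]]]'|egrep 'force|pos'
```

```text
eef_pos: [0.515, 0.084, 0.0785]
wrist_force: [-0.1, 1.0, -0.0]
eef_pos: [0.5144, 0.0842, 0.078]
wrist_force: [0.0, -0.7, -0.4]
eef_pos: [0.5144, 0.0842, 0.0777]
wrist_force: [-1.7, 0.1, 6.3]
eef_pos: [0.5145, 0.0842, 0.0777]
wrist_force: [-2.5, -0.8, 9.8]
```

```bash
python3 -m pendant '[[[0,0,0.0004,0,0,0,1]]]'|egrep 'force|pos'; python3 -m pendant '[[[0,0,0.0004,0,0,0,1]]]'|egrep 'force|pos'
```

```text
eef_pos: [0.5145, 0.0843, 0.0777]
wrist_force: [-4.7, -0.1, 11.4]
eef_pos: [0.5145, 0.0843, 0.0775]
wrist_force: [-4.9, 0.1, 12.6]
```

```bash
python3 -m pendant '[[[0,0,0.0005,0,0,0,1]]]'|egrep 'force|pos'; python3 -m pendant '[[[0,0,0.0004,0,0,0,1]]]'|egrep 'force|pos'; python3 -m pendant '[[[0,0,0.0003,0,0,0,1]]]'|egrep 'force|pos'
```

```text
eef_pos: [0.5145, 0.0843, 0.0772]
wrist_force: [-5.9, 0.1, 15.7]
eef_pos: [0.5146, 0.0843, 0.077]
wrist_force: [-5.8, -0.6, 16.6]
eef_pos: [0.5146, 0.0843, 0.0769]
wrist_force: [-7.0, -0.7, 18.2]
```

fl is seated (12.6 to 18.2 N over 0.6 mm). Next is br.

```bash
python3 -m pendant '[[[0,0,-0.014,0,0,0,1],[0,0,-0.035,0,0,0,1],[0.015,0.027,0,0,0,0,1],[0.025,0.042,0,0,0,0,1],[0.025,0.042,0,0,0,0,1],[0.025,0.042,0,0,0,0,1],[0.02,0.035,0.01,0,0,0,1],[0,0,0.02,0,0,0,1],[0,0,0.01,0,0,0,1],[0,0,0,0,0,0,1]]]'|egrep 'force|pos'; python3 -m pendant '[[[0.001,0,0.001,0,0,0,1],[0,0,0.001,0,0,0,1]]]'|egrep 'force|pos'; python3 -m pendant '[[[0,0,0.001,0,0,0,1]]]'|egrep 'force|pos'; python3 h.py;python3 - <<'E'
from h import *
im,d=ctrl.camera("side");heights("side",im,d)
E
```

```text
eef_pos: [0.5723, -0.1241, 0.082]
wrist_force: [-0.4, 0.0, -0.2]
eef_pos: [0.5756, -0.1246, 0.0828]
wrist_force: [-0.8, 0.4, -0.4]
eef_pos: [0.5755, -0.1247, 0.0817]
wrist_force: [0.1, -0.6, 0.1]
t 36.0 base xy mm [ 56.3 -92.9] tip z mm 56.7 toolx yaw -0.2488 tilt [ 1.4e-03 -6.0e-04 -1.0e+00] F base [ 0.19 -0.55] 0.06 open -0.002 q6 -0.17
side bl 0 
side br 31 [73.5 73.9 75.1]
side fl 73 [72.3 73.4 74.3]
side fr 106 [72.3 73.  74.4]
side lid plane n 1638 z0 mm 48.361045818664586 slopes deg [ 0.02 -0.01]
handle 54 76.16464398868929
```

```bash
python3 -m pendant '[[[0,0,0.001,0,0,0,1],[0,0,0.001,0,0,0,1],[0,0,0.001,0,0,0,1]]]'|egrep 'force|pos'; python3 -m pendant '[[[0,0,0.0005,0,0,0,1]]]'|egrep 'force|pos'; python3 -m pendant '[[[0,0,0.0005,0,0,0,1]]]'|egrep 'force|pos';python3 -m pendant '[[[0,0,0.0005,0,0,0,1]]]'|egrep 'force|pos'
```

```text
eef_pos: [0.5749, -0.1252, 0.0778]
wrist_force: [-0.2, -0.6, 1.7]
eef_pos: [0.575, -0.1253, 0.0778]
wrist_force: [-2.1, 1.7, 7.8]
eef_pos: [0.575, -0.1253, 0.0777]
wrist_force: [-4.1, 2.1, 10.1]
eef_pos: [0.575, -0.1253, 0.0776]
wrist_force: [-6.4, 1.9, 12.8]
```

```bash
python3 -m pendant '[[[0,0,0.0004,0,0,0,1]]]'|egrep 'force|pos'; python3 -m pendant '[[[0,0,0.0004,0,0,0,1]]]'|egrep 'force|pos'
```

```text
eef_pos: [0.575, -0.1253, 0.0775]
wrist_force: [-5.7, 2.4, 13.4]
eef_pos: [0.5751, -0.1253, 0.0773]
wrist_force: [-6.5, 1.7, 15.4]
```

```bash
python3 -m pendant '[[[0,0,0.0004,0,0,0,1]]]'|egrep 'force|pos'; python3 -m pendant '[[[0,0,0.0003,0,0,0,1]]]'|egrep 'force|pos'
```

```text
eef_pos: [0.5751, -0.1253, 0.0771]
wrist_force: [-6.4, 2.1, 17.5]
eef_pos: [0.5751, -0.1254, 0.077]
wrist_force: [-7.9, 2.5, 18.1]
```

All four stiffened at the same TCP height (76.8 to 77.1 mm). Retract and do a final check.

```bash
python3 -m pendant '[[[0,0,-0.015,0,0,0,1],[0,0,-0.035,0,0,0,1],[0,0,-0.045,0,0,0,1],[0,0,-0.045,0,0,0,1],[-0.04,0,0,0,0,0,1],[-0.045,0,0,0,0,0,1],[-0.045,0,0,0,0,0,1],[-0.045,0,0,0,0,0,1],[-0.03,0,0,0,0,0,1],[0,0,0,0,0,0,1]]]'|egrep 'force|pos'; python3 h.py;python3 - <<'E'
from h import *
for n in("side","top"):
    im,d=ctrl.camera(n);heights(n,im,d);cv2.imwrite(f"pics/{n}9.png",im[:,:,::-1])
    h=cv2.cvtColor(im,cv2.COLOR_RGB2HSV)
    m=((h[...,0]>10)&(h[...,0]<30)&(h[...,1]>100)&(h[...,2]>90)).astype(np.uint8)
    N,l,s,c=cv2.connectedComponentsWithStats(m)
    for i in range(1,N):
        if 225<c[i][0]<340 and 150<c[i][1]<270 and s[i][4]>3:
            p=onplane(n,*c[i],.0485);print(n,"dot",((p[:2]-C)@Rb).round(4))
E
```

```text
eef_pos: [0.3735, -0.0733, 0.2147]
wrist_force: [0.3, -0.3, 0.3]
t 38.05 base xy mm [-152.   -93.3] tip z mm 189.7 toolx yaw -0.2501 tilt [-3.e-04 -0.e+00 -1.e+00] F base [ 0.36 -0.24] 0.33 open -0.001 q6 -0.26
side bl 75 [72.2 73.3 74.7]
side br 110 [72.5 73.6 74.6]
side fl 73 [72.7 73.6 74.8]
side fr 106 [72.4 73.4 74.2]
side lid plane n 3095 z0 mm 48.41330848408845 slopes deg [ 0.06 -0.02]
handle 70 76.72257302468616
side dot [-0.06    0.0005]
side dot [0.0603 0.0002]
top bl 68 [73.3 74.4 76.5]
top br 67 [72.5 74.4 76.6]
top fl 71 [72.  73.7 75.6]
top fr 32 [71.5 73.6 74.5]
top lid plane n 2240 z0 mm 49.152321042179814 slopes deg [0.02 0.02]
handle 56 77.9253234104069
top dot [0.0605 0.0004]
top dot [-0.0599  0.0005]
```

View pics/side9.png

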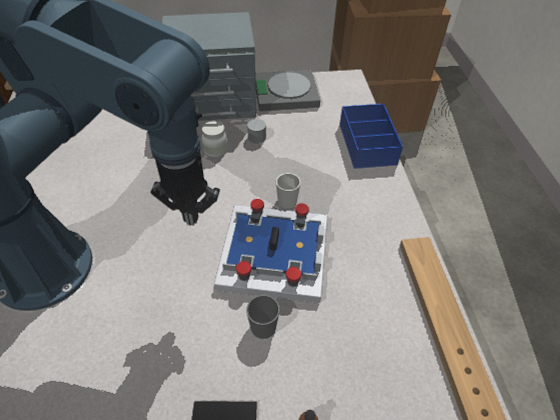

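View pics/top9.png

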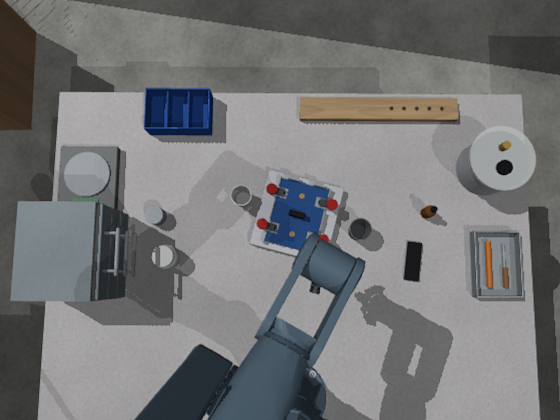

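The lid is level, back at x = 0 and 8.7 mm down, with the caps equal at 73.3 to 73.6 mm. The cups (241,196 and 360,229), sample (413,261) and bottle (430,211) are all where they started, and the arm is clear.

```bash
python3 -c "
from bench import ctrl
print(ctrl.hand_in())"
```

```text
the job is handed in; nothing more can be done
None
```

The lid is back against its two stops and seated under all four clamps. I handed the job in at about 38 s of the 72 s allowed; it reports no verdict.

**What I did:** I pushed the handle until it would go no farther (about 5.5 N). I then went round the clamps three times in the order front right, back left, front left, back right. The first round brought the toes 4 to 5 mm below the lid's first height, the second to about 8.5 mm, and the third pushed until each clamp stiffened.

**Last checks:**
- **Lid position:** its dots read x = ±60 mm in both views, so its origin is at x = 0.
- **Seat:** all four clamps stiffened to 18–19 N downward at the same tool height, within 0.3 mm. The lid has sunk about 8.7 mm, and the side camera puts the caps at 73.3–73.6 mm.
- **Tilt:** the lid ended level, within 0.1°. The most I measured was 1.7°. A further 0.5 mm push on the first clamp would have made that about 1.9°, but I did not measure it again there.
- **Push force:** the highest reading was about 20 N including sideways force, under the 22 N limit.
- **Bystanders:** the two cups, the bottle and the sample bar look unmoved in the last pictures. I did not check the jar and the weight closely.

**What disagreed:**
- **Fingertips:** closed, they reach only about 3–4 mm ahead of the tool point, not the stated 25 mm. My first push passed over the handle without touching it, so I lowered the tool and repeated it.
- **Top camera:** it reads heights about 1 mm higher than the side camera. I relied on the side camera, which matched the known lid and handle heights.

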